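Put the washed baking kit away from the tray

ROBOT

A 6-joint arm with a two-finger parallel gripper is mounted at the origin on the work surface. World frame = base frame: x ahead of the robot, y to its left, z up, the work surface at z = 0. Lengths are in mm, angles in rad, forces in N, time in s.
With the tool pointing down it reaches from about 425 to 950 mm from the base axis. Payload 14.7 kg.
Tool frame: the origin (TCP) lies on the centre line of the jaws, within the pads' length; the fingertips stand 19 mm ahead of it and the grasp point (between the pads) is the TCP; x points along the fingers, z is the direction in which the jaws open and shut, and the axes are right-handed (so a half turn about x gives the same grasp; the last joint's range is limited). The gripper opens to 85 mm and grips with 20 to 120 N. Pads are 22 mm wide; open, the fingers measure 114 mm over their backs; the gripper's body (76 mm by 85 mm) begins 54 mm behind the grasp point. The pads swing forward as they close: fully open they stand 13 mm farther back than shut.
Start: joints at [1.242, 0.48, 1.596, -0, 1.065, -0.047], TCP at [180.731, 624.363, 250.297] pointing down, gripper open.
Joint ranges: [-2.75, 2.75], [-0.82, 2.05], [0.23, 2.67], [-1.56, 4.7], [0.09, 2.69], [-2.92, 2.92]. Speed limits (rad/s): [1.89, 1.89, 2.39, 3.01, 3.01, 3.01].

INTERFACE

Orientations are given as a rotation vector (axis times angle).
In Python, from station import read_state, get_image, calibration, sign_off gives the robot as it stands.
- The arm moves only by the shell command python3 -m jog 'ROWS' [FORCE]. ROWS is JSON, a list of rows, each a list of 7 numbers: the shift along the tool's x, y, z in cm, then the turn, a rotation vector about the tool's x, y, z in rad, then the opening, from 0 (shut) to 1 (fully open). In form: [[dx, dy, dz, wx, wy, wz, fingers], ...]. A call has exactly 8 rows; each row shifts and turns the commanded pose from where the row before left it, along the tool's axes as they then stand; what a row does not reach is not made up. A row lasts 1/12 s, in which the tool goes at most 41.7 mm and 7.16 degrees, less where a joint would pass 70% of its speed; a pose out of reach is approached as far as the arm can. A call with a gripper value outside its range is refused whole. The fingers move at their own pace and stop on an object; FORCE is the grip in N (left out, the last holds). Time passes only in rows, so rows that do not move let the fingers close, or fill a call up. It gives the time, the measured TCP pose, the force and the opening at its end, in the units of the state.
- read_state(): the state, without advancing time (a new reading comes with each control period).
- get_image(name): name is "scene" or "top" or "wrist"; returns the picture (420x560x3 uint8, blue, green, red); there is no depth.
- calibration(name): a dict with "fx", "fy", "cx", "cy" (pixels), "xyz" and "attitude" of the camera in the world; the wrist camera has in their place "mount" (4x4, takes a point from camera to tool coordinates, whose origin is the TCP and whose axes are the tool frame's). Camera axes: x right, y down, z forward; pixel columns grow to the right and rows downward; lengths in mm; the calibration is good to about 2 mm. A picture is of the moment at which its call begins: read the wrist's pose just before it. calibration takes no time and is no camera call.
- sign_off(): hands the job in, once; it reports no verdict.
The state is a dict: "clock": time; "joint_positions": joint angles; "dq": joint speeds; "joint_efforts": joint torques, N m; "tcp_pos": TCP position; "tool_rot": TCP orientation; "ft_force": force on the tool from outside, world axes, zero at the start; "torque": the same for the moment, N m; "gripper_width": finger opening in mm.
Only numpy, scipy, OpenCV 4.12 (cv2) and the standard library are available. Lean on these libraries where they do the work, as an engineer would, in place of code of your own. Each camera call takes 0.05 s, during which the arm holds its last target. There are 200 camera calls.

TASK

Take the washed-up stack on the white tray apart from the top, one thing at a time, and put all four pieces in their places: the loaf machine paddle and the grey scoop each down into the cut-out of its own shape, fully home and flat; the terracotta dish, bottom up as it is, in the middle of the round cork mat; and the steel tin, lid up, squarely on the middle of the long cork mat. Set the dish down rather than dropping it, and do not shift the glass jar or the tongs.

Things in the scene. Friction and masses are not known exactly. Their poses are not given: they have to be found in the camera images.
- paddle_mid (a point): Loaf machine paddle, dark metal, upright on top of the stack: round hub 22 mm in diameter, 30 mm tall (pinch it across the blade), with one upright blade 8 mm thick, 22 mm tall, reaching 42 mm from the hub's axis; flat underneath, about 50 g. This point: on the hub's axis, 15 mm above its underside; x along the blade, z up.
- dish_mid (a point): Small terracotta dish standing bottom up in the middle of the stack, under the paddle and on the tin: round, 60 mm in diameter with an upright side for its lower 19 mm, then a 50 mm wide flat top; 28 mm tall. This point: on its axis, half-way up (14 mm). z up. About 120 g.
- tin_mid (a point): Closed stainless steel tin, bottom of the stack, standing on the tray: 150 mm long (x), 58 mm wide (y), 42 mm tall (z up), both ends alike. This point: its centre, 21 mm above its underside. About 220 g.
- scoop_mid (a point): Grey flour scoop, level on the tray beside the stack, 150 mm long, 70 g: open bowl 60 long, 48 wide, 30 tall at +x; handle 16 mm wide to -x, from 17 to 30 mm above the underside (pinch it across); at its end a round foot, 18 mm wide, down to the underside. This point: mid-length, under the handle 15 mm behind the bowl's back, 15 mm above the underside. x from handle to bowl, z up.
- paddle_panel: Fixed white acrylic panel, 111 x 80 mm, 11 mm thick, with a keyhole-like cut-out 8 mm deep (grey floor 3 mm above the worktop): a 32 mm square for the hub and an 18 mm wide slot for the blade, reaching 47 mm from the square's centre. Origin: centre of the square, at worktop height; x along the slot, z up. Paddle home: hub axis over the origin, its x along this x.
- scoop_panel: Fixed white acrylic panel, 180 x 90 mm, 11 mm thick, with a T-shaped cut-out 8 mm deep (grey floor 3 mm above the worktop): 70 x 58 mm for the bowl, 10 to 80 mm along +x, and a slot 28 mm wide, 90 mm long to -x for handle and foot. Origin: panel centre, at worktop height; x towards the bowl's end, z up. Scoop home: its mid-length over the origin, its x along this x.
- round_mat: Fixed round cork mat for the dish, 100 mm in diameter, 5 mm thick. Origin: centre of its underside, on the worktop.
- long_mat: Fixed oblong cork mat for the tin, 175 mm (x) by 85 mm (y), 5 mm thick. Origin: centre of its underside, on the worktop; z up.
- jar_mid (a point): Bystander: closed glass storage jar with a steel screw lid, 60 mm in diameter, 85 mm tall, standing on the worktop between the tray and the places. This point: its centre, 42 mm up. Leave it alone.
- tongs_mid (a point): Bystander: stainless steel tongs lying on the worktop beyond the tray, about 240 mm long, 14 mm high. This point: near the middle of their length, 7 mm up; x points to the open end. Leave them alone.
Not all that is in view belongs to the job. Of the things shaped like the part that bears dish_mid, the terracotta one is meant.

How it is judged:
By the outcome, as a careful person would: the job done as asked, in the order asked, and still so for the second after the job is handed in, with the robot touching nothing.
It also fails if it takes over 133 s, if anything falls off the work surface, if the arm or the gripper's body presses on something with over 40 N, if the wrist force passes 120 N, or if a joint passes its speed limit or range.

## Working session

There is one attempt and no reset: what is moved stays moved. The work goes in short steps, Python scripts to look and compute and a shell command to move; the robot and the scene stay as the last step left them, time stands still between calls to the robot, and variables do not carry over. Pictures are saved under pics/ and viewed, about 12 in all and at most 16, crops included, and the job is handed in when it is done.

```bash
ls; mkdir -p pics; python3 - <<'E'
from station import *
import cv2
s=read_state();print(s)
for n in("scene","top","wrist"):
    print(n,calibration(n))
for n in("scene","top"):
    cv2.imwrite(f"pics/{n}0.png",get_image(n))
E
```

```text
pics
{'clock': 0.0, 'joint_positions': array([ 1.24238668e+00,  4.80861883e-01,  1.59686324e+00,  9.85663476e-06,
        1.06510484e+00, -4.65942729e-02]), 'dq': array([ 0.00014424,  0.00112384, -0.00110877, -0.00112917, -0.00037612,
       -0.00020451]), 'joint_efforts': array([ 3.80181475e-03, -9.50654411e+01, -4.30190670e+01,  7.37475762e-05,
        1.17279572e-02, -4.59064927e-05]), 'tcp_pos': array([180.61293858, 623.99885656, 249.6568466 ]), 'tool_rot': array([-0.99985333,  1.33049186,  0.99870673]), 'ft_force': array([0.1455396 , 0.96292431, 0.290099  ]), 'torque': array([-0.05561343, -0.01245712,  0.01379706]), 'gripper_width': 85.23386410433598}
scene {'fx': 379.8567932419603, 'fy': 379.8567932419603, 'cx': 278.97077514068866, 'cy': 210.15019476400457, 'xyz': array([1103.26047751, -235.95209021,  845.1441804 ]), 'attitude': array([-2.11769871, -1.38755059,  0.4669166 ])}
top {'fx': 501.4072338158212, 'fy': 501.4072338158212, 'cx': 271.5718178714589, 'cy': 211.50469965048768, 'xyz': array([ 314.07613128,    9.10427385, 1290.85214146]), 'attitude': array([-2.02351452,  2.20857341, -0.22298073])}
wrist {'fx': 360.65316072597005, 'fy': 360.65316072597005, 'cx': 277.5988325048975, 'cy': 209.18544686646254, 'mount': array([[-1.25372304e-03, -2.97317029e-01,  9.54777991e-01,
        -1.23871983e+02],
       [ 7.24500462e-04, -9.54778761e-01, -2.97316317e-01,
         7.69355813e+01],
       [ 9.99998952e-01,  3.18984779e-04,  1.41243446e-03,
        -6.16937832e-01],
       [ 0.00000000e+00,  0.00000000e+00,  0.00000000e+00,
         1.00000000e+00]])}
```

View pics/top0.png

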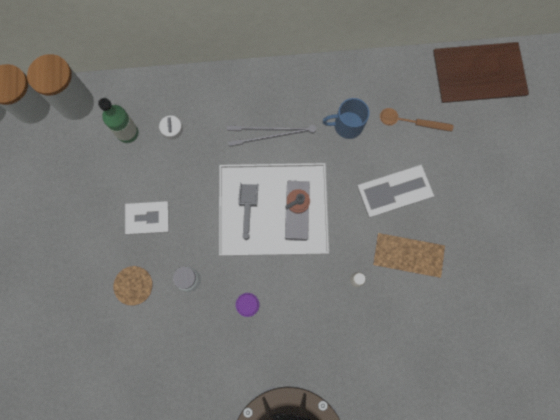

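View pics/scene0.png

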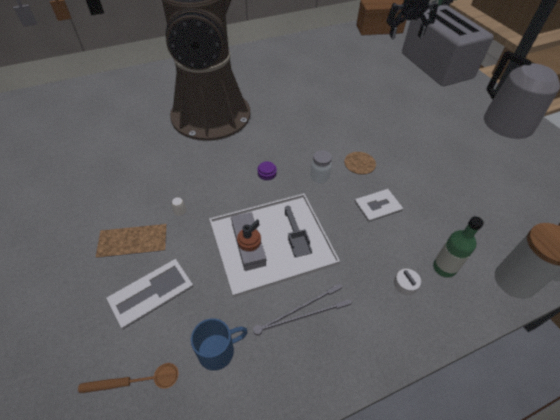

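The top view shows the tray in the middle, with the tin, dish and paddle near (297,208) and the scoop near (248,210). The paddle panel is at (147,217), the round mat at (133,286), the scoop panel at (396,190), the long mat at (409,256) and the jar at (185,278). Next I'll write helpers and take enlarged crops.

```bash
cat > h.py <<'E'
import numpy as np, cv2
from scipy.spatial.transform import Rotation as R
from station import *
def cam(name, s=None):
    c=calibration(name); K=np.array([[c['fx'],0,c['cx']],[0,c['fy'],c['cy']],[0,0,1]])
    if 'mount' in c:
        s=s or read_state(); T=np.eye(4); T[:3,:3]=R.from_rotvec(s['tool_rot']).as_matrix(); T[:3,3]=s['tcp_pos']
        M=T@c['mount']; return K,M[:3,:3],M[:3,3]
    return K,R.from_rotvec(c['attitude']).as_matrix(),np.array(c['xyz'])
def proj(C,P):
    K,r,t=C; q=(np.atleast_2d(P)-t)@r@K.T; return q[:,:2]/q[:,2:]
def unproj(C,uv,z):
    K,r,t=C; uv=np.atleast_2d(np.array(uv,float)); d=np.c_[uv,np.ones(len(uv))]@np.linalg.inv(K).T@r.T
    return t+d*((z-t[2])/d[:,2])[:,None]
E
python3 - <<'E'
from h import *
C=cam('top');S=cam('scene')
print(proj(C,[[0,0,0],[180,624,250]]),proj(S,[[0,0,0],[180,624,250]]))
for n,p,z in [('ppanel',(147,217),11),('rmat',(133,286),5),('spanel',(396,190),11),('lmat',(409,256),5),('jar',(185,278),85),('tin',(297,208),42),('scoop',(248,210),30)]: print(n,unproj(C,p,z).round())
im=cv2.imread('pics/top0.png')
cv2.imwrite('pics/c1.png',cv2.resize(im[150:270,210:340],None,fx=6,fy=5,interpolation=cv2.INTER_CUBIC)[:600])
E
```

```text
[[287.60217498 447.47979876]
 [-34.17242918 411.99991452]] [[210.67913577 113.90251544]
 [405.9115544   34.90755037]]
ppanel [[590. 312.  11.]]
rmat [[416. 356.   5.]]
spanel [[ 605. -343.   11.]]
lmat [[ 430. -354.    5.]]
jar [[417. 210.  85.]]
tin [[573. -77.  42.]]
scoop [[582.  48.  30.]]
```

```bash
cat >> h.py <<'E'
def delta(target, rows=None):
    """tool-frame shift in cm from the measured pose"""
    s=read_state(); r=R.from_rotvec(s['tool_rot']).as_matrix()
    d=r.T@(np.array(target)-s['tcp_pos'])/10
    return d.round(2)
def axes():
    s=read_state(); r=R.from_rotvec(s['tool_rot']).as_matrix()
    print('t',round(s['clock'],2),'tcp',s['tcp_pos'].round(1),'F',s['ft_force'].round(1),'w',round(s['gripper_width'],1),'q6',s['joint_positions'][5].round(2)); print('x',r[:,0].round(4),'y',r[:,1].round(3),'z',r[:,2].round(3),'zyaw',np.arctan2(r[1,2],r[0,2]).round(3))
E
python3 - <<'E'
from h import *
axes(); print(delta([500,330,300]))
E
```

```text
t 0.1 tcp [180.6 624.  249.7] F [-0.1  0.   0.7] w 85.3 q6 -0.05
x [-4.0e-04 -1.1e-03 -1.0e+00] y [-0.961  0.278  0.   ] z [ 0.278  0.961 -0.001] zyaw 1.289
[ -5.01 -38.85 -19.37]
```

View pics/c1.png

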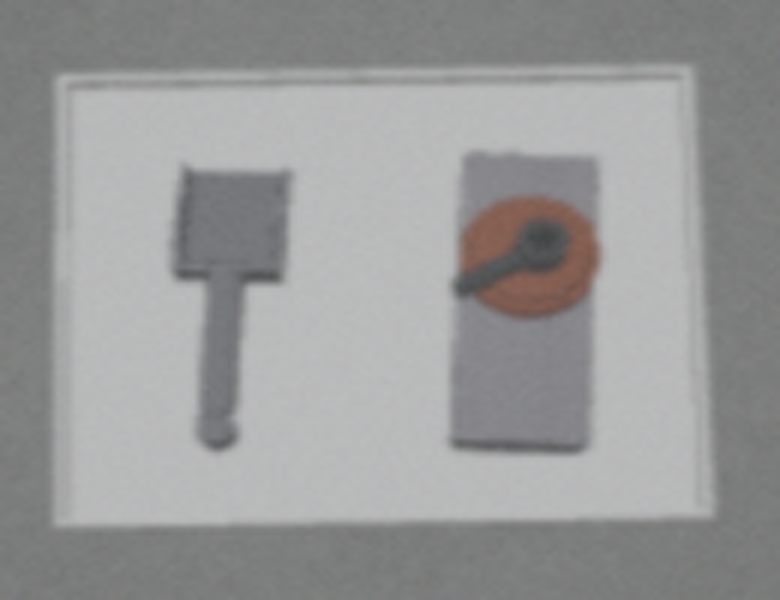

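The crop shows the paddle on the dish, with its blade pointing down and left (−x, +y). The scoop's bowl is towards +x.

```bash
python3 -m jog '[[-0.4,-2,-1,0,0,0,1],[-0.6,-3,-1.5,0,0,0,1],[-0.6,-3,-1.5,0,0,0,1],[-0.6,-3,-1.5,0,0,0,1],[-0.6,-3,-1.5,0,0,0,1],[-0.6,-3,-1.5,0,0,0,1],[-0.6,-3,-1.5,0,0,0,1],[-0.5,-3,-1.5,0,0,0,1]]'
python3 -m jog '[[-0.5,-3,-1.5,0,0,0,1],[0,-3,-1.5,0,0,0,1],[0,-3,-1.5,0,0,0,1],[0,-3,-1.5,0,0,0,1],[0,-2.9,-1.4,0,0,0,1],[0,-1,-0.5,0,0,0,1],[0,0,0,0,0,0,1],[0,0,0,0,0,0,1]]'
python3 - <<'E'
from h import *
axes(); s=read_state(); np.save('w1.npy',s,allow_pickle=True); im=get_image('wrist'); cv2.imwrite('pics/w1.png',im)
print(delta([570,-20,300]))
E
```

```text
clock: 0.77
tcp_pos: [370.6, 448.6, 295.5]
tool_rot: [-0.999, 1.33, 0.999]
ft_force: [-0.3, -0.2, -0.9]
gripper_width: 85.7
clock: 1.43
tcp_pos: [500.4, 329.5, 299.9]
tool_rot: [-0.998, 1.331, 0.998]
ft_force: [-0.4, 0.8, -0.8]
gripper_width: 85.8
t 1.43 tcp [500.4 329.5 299.9] F [-0.4  0.8 -0.8] w 85.8 q6 -0.76
x [-8.e-04 -1.e-04 -1.e+00] y [-0.96   0.28   0.001] z [ 0.28  0.96 -0.  ] zyaw 1.287
[  0.   -16.49 -31.68]
```

View pics/w1.png

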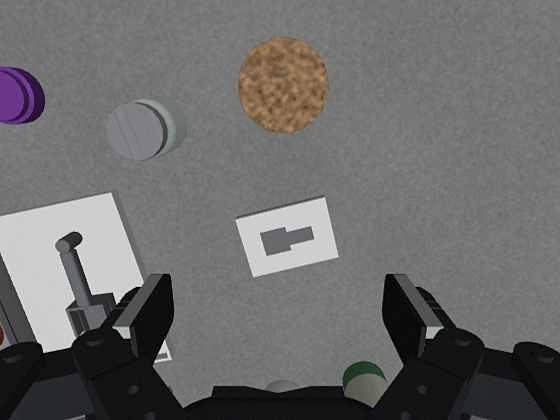

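The wrist view shows the round mat at (283,85), the jar lid at (135,131), and the paddle panel at (287,236) with its hub square left at about (273,241) and the slot running right. Next the stack, then the scoop panel and long mat.

```bash
python3 -m jog '[[0,-0.5,-1.5,0,0,0,1],[0,-1,-3,0,0,0,1],[0,-1,-3,0,0,0,1],[0,-1,-3,0,0,0,1],[0,-1,-3,0,0,0,1],[0,-1,-3,0,0,0,1],[0,-1,-3,0,0,0,1],[0,-1,-3,0,0,0,1]]'
python3 -m jog '[[0,-1,-3,0,0,0,1],[0,-1,-3,0,0,0,1],[0,-1,-2,0,0,0,1],[0,-0.5,-1,0,0,0,1],[0,0,0,0,0,0,1],[0,0,0,0,0,0,1],[0,0,0,0,0,0,1],[0,0,0,0,0,0,1]]'
python3 - <<'E'
from h import *
axes(); s=read_state(); np.save('w2.npy',s,allow_pickle=True); im=get_image('wrist'); cv2.imwrite('pics/w2.png',im)
print(delta([465,-333,300]))
E
```

```text
clock: 2.15
tcp_pos: [508.9, 92.2, 300.4]
tool_rot: [-1.001, 1.329, 1.001]
ft_force: [0.6, -0.4, -0.1]
gripper_width: 85.6
clock: 2.82
tcp_pos: [518.3, -2.0, 300.3]
tool_rot: [-1.0, 1.329, 1.001]
ft_force: [-0.8, 0.8, 0.0]
gripper_width: 85.4
t 2.82 tcp [518.3  -2.  300.3] F [-0.8  0.8  0. ] w 85.4 q6 -1.35
x [-2.e-04  3.e-04 -1.e+00] y [-0.961  0.277  0.   ] z [0.277 0.961 0.   ] zyaw 1.29
[ 2.000e-02 -4.030e+00 -3.327e+01]
```

View pics/w2.png

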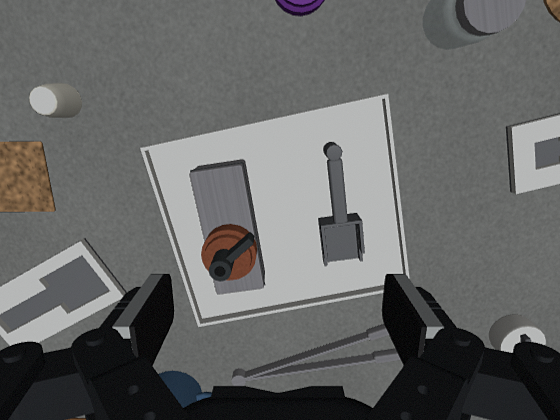

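The tray is well in view. The paddle hub top is at (220,270) with its blade towards (250,240), the dish is around (229,250), the tin's top spans (192,170) to (262,292), and the scoop's foot is at (334,151) with its bowl at (341,240).

```bash
python3 -m jog '[[0,-0.2,-1.5,0,0,0,1],[0,-0.4,-3,0,0,0,1],[0,-0.4,-3.5,0,0,0,1],[0,-0.4,-3.5,0,0,0,1],[0,-0.4,-3.5,0,0,0,1],[0,-0.4,-3.5,0,0,0,1],[0,-0.4,-3.5,0,0,0,1],[0,-0.4,-3.5,0,0,0,1]]'
python3 -m jog '[[0,-0.4,-3.5,0,0,0,1],[0,-0.3,-3,0,0,0,1],[0,-0.3,-1.3,0,0,0,1],[0,0,0,0,0,0,1],[0,0,0,0,0,0,1],[0,0,0,0,0,0,1],[0,0,0,0,0,0,1],[0,0,0,0,0,0,1]]'
python3 - <<'E'
from h import *
axes(); s=read_state(); np.save('w3.npy',s,allow_pickle=True); im=get_image('wrist'); cv2.imwrite('pics/w3.png',im)
E
```

```text
clock: 3.53
tcp_pos: [476.2, -257.4, 300.4]
tool_rot: [-1.0, 1.329, 1.0]
ft_force: [1.9, -0.1, 0.9]
gripper_width: 85.3
clock: 4.2
tcp_pos: [464.7, -333.1, 300.5]
tool_rot: [-1.0, 1.329, 1.0]
ft_force: [0.0, -0.2, 0.2]
gripper_width: 85.5
t 4.2 tcp [ 464.7 -333.1  300.5] F [ 0.  -0.2  0.2] w 85.5 q6 -1.97
x [ 1.e-04  1.e-04 -1.e+00] y [-0.961  0.277 -0.   ] z [0.277 0.961 0.   ] zyaw 1.291
```

View pics/w3.png

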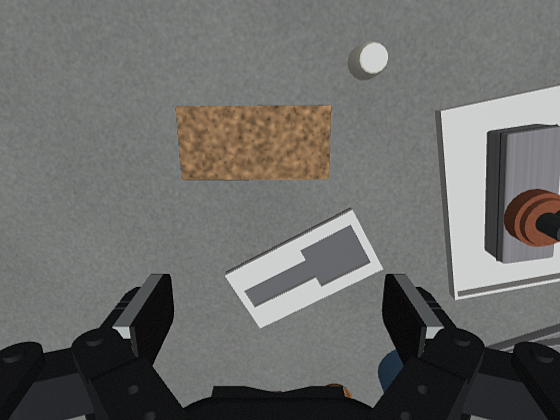

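```bash
python3 - <<'E'
from h import *
def load(n): s=np.load(f'w{n}.npy',allow_pickle=True).item(); return cv2.imread(f'pics/w{n}.png'),cam('wrist',s)
def rect(C,c,z):
    w=unproj(C,c.reshape(-1,2),z)[:,:2].astype(np.float32); return cv2.minAreaRect(w)
for n in(1,2,3):
    im,C=load(n); hsv=cv2.cvtColor(im,cv2.COLOR_BGR2HSV); g=cv2.cvtColor(im,cv2.COLOR_BGR2GRAY)
    cork=cv2.morphologyEx(cv2.inRange(hsv,(5,60,50),(25,255,255)),cv2.MORPH_CLOSE,np.ones((7,7)))
    white=cv2.inRange(g,170,255)
    for nm,m,z in(('cork',cork,5),('white',white,11)):
        cs,h=cv2.findContours(m,cv2.RETR_CCOMP,cv2.CHAIN_APPROX_NONE)
        for i,c in enumerate(cs):
            if cv2.contourArea(c)<250: continue
            hole=h[0][i][3]>=0
            (cx,cy),(a,b),ang=rect(C,c,z)
            x,y,w,hh=cv2.boundingRect(c)
            print(n,nm,'hole' if hole else '',np.round([cx,cy,a,b,ang],1),'px',x,y,w,hh,'med grey',np.median(g[cv2.drawContours(np.zeros_like(g),[c],-1,1,-1)>0]))
E
```

```text
1 cork  [417.5 359.2  98.3  97.8  73.8] px 238 38 90 95 med grey 112.0
1 white  [589.  316.3 110.9  80.   88.4] px 236 198 102 79 med grey 206.0
1 white hole [589.  316.1  65.5  34.7  88.3] px 259 225 56 32 med grey 104.0
1 white  [565.4  40.6 168.7 194.7  85.9] px 0 193 144 160 med grey 205.0
2 cork  [627.2 -78.2  24.3  65.4  31.1] px 227 240 30 41 med grey 77.0
2 cork  [ 591.4 -100.    32.6   75.1   28.5] px 201 224 48 47 med grey 75.0
2 cork  [ 447.3 -298.2   67.4   84.3   74. ] px 0 141 56 71 med grey 99.0
2 white  [835.3 250.9  35.3  58.9   0.9] px 501 327 45 26 med grey 183.0
2 white  [ 603.8 -338.7   89.2  179.1   13.1] px 0 242 123 104 med grey 183.0
2 white  [588.3 287.3  51.9  79.5  88.4] px 512 116 48 78 med grey 183.0
2 white  [585.2 -14.2 283.  242.4  86. ] px 141 94 268 233 med grey 183.0
2 white hole [577.4 -84.4  78.6 172.2  82.6] px 188 158 79 138 med grey 111.0
2 white hole [583.5  54.8  55.9 157.3  82.3] px 317 140 49 128 med grey 92.0
2 white  [ 376.5 -228.9   28.9   27.3   74. ] px 30 87 27 27 med grey 183.0
3 cork  [615.4 -51.6  66.2  78.7  87.1] px 504 189 56 58 med grey 80.0
3 cork  [ 432.1 -352.2  174.2   84.4   74. ] px 176 105 155 75 med grey 113.0
3 white  [ 603.5 -338.9   90.   180.    13.1] px 225 210 158 118 med grey 206.0
3 white hole [ 603.6 -339.    60.4  162.3   13. ] px 243 224 129 85 med grey 104.0
3 white  [580.5 -85.1 132.5 243.1  86. ] px 441 86 119 214 med grey 207.0
3 white  [ 380.7 -203.1   28.6   29.3   29.4] px 360 42 28 31 med grey 207.0
```

```bash
python3 - <<'E'
import cv2
im=cv2.imread('pics/w2.png')[135:305,180:380]
cv2.imwrite('pics/w2z.png',cv2.resize(im,None,fx=3.5,fy=3.5,interpolation=cv2.INTER_LANCZOS4))
E
```

```text
(no output)
```

View pics/w2z.png

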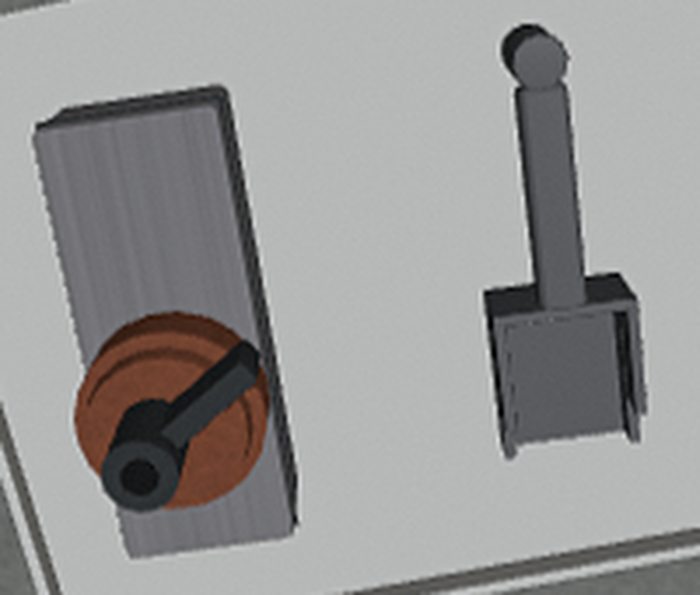

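```bash
python3 - <<'E'
from h import *
s=np.load('w2.npy',allow_pickle=True).item(); C=cam('wrist',s)
px=lambda p:(np.array(p,float)+.5)/3.5-.5+[180,135]
for t in(2,5,8):
    w=unproj(C,px([(36,135),(218,103),(295,533),(130,557)]),42+t)[:,:2]
    c=w.mean(0);l=(w[2]+w[3]-w[0]-w[1])/2;d=(w[1]+w[2]-w[0]-w[3])/2
    print(t,'tin',c.round(1),np.linalg.norm(l).round(1),np.linalg.norm(d).round(1),np.degrees(np.arctan2(l[1],l[0])).round(1))
t=4
hub=unproj(C,px((141,476)),100+t)[0]; e=unproj(C,px([(180,433),(240,357)]),92+t)
print('hub',hub,'blade',e,np.degrees(np.arctan2(*(e[1]-hub)[1::-1])))
print('dishrim',unproj(C,px((173,410)),61+t))
foot=unproj(C,px((540,61)),30+t)[0]; h2=unproj(C,px((562,305)),30+t)[0]; h1=unproj(C,px((542,92)),30+t)[0]
f=unproj(C,px([(510,456),(633,440)]),30+t); b=unproj(C,px([(485,292),(637,302)]),30+t)
print('foot',foot,'h1',h1,'h2',h2,'front',f,'back',b)
d=h2-foot;print(np.degrees(np.arctan2(d[1],d[0])),np.linalg.norm(d))
E
```

```text
2 tin [569.5 -74.1] 147.8 56.9 -7.6
5 tin [568.6 -73.4] 146.6 56.4 -7.6
8 tin [567.6 -72.6] 145.4 56.0 -7.6
hub [585.12745023 -80.25441315 104.        ] blade [[578.90075144 -67.72659935  96.        ]
 [561.49775659 -44.40306868  96.        ]] 123.38895746878036
dishrim [[583.63236642 -75.52992209  65.        ]]
foot [515.74327443  61.95918427  34.        ] h1 [525.282392  60.331388  34.      ] h2 [595.37917269  50.43565776  34.        ] front [[643.52958169  21.12201086  34.        ]
 [649.2642712   62.593539    34.        ]] back [[584.05121224  27.30332937  34.        ]
 [601.15090797  74.25570893  34.        ]]
-8.233701152931966 80.4653214432668
```

The zoomed crop shows the hub top at (141,476) with the blade towards (240,357), the dish rim centred near (173,410), the tin's top corners at (36,135), (218,103), (295,533) and (130,557), and the scoop's foot at (540,61).

Now I'll move over the paddle and turn the jaws across the blade.

```bash
python3 -m jog '[[0,-0.3,1.6,0,0,0,1],[0,-0.5,3,0,0,0,1],[0,-0.5,3,0,0,0,1],[0,-0.5,3,0,0,0,1],[0,-0.5,3,0,0,0,1],[0,-0.5,3,0,0,0,1],[0.5,-0.5,3,0,0,0,1],[1,-0.5,3,0,0,0,1]]'
python3 -m jog '[[1.5,-0.5,3,0,0,0,0.6],[1,-0.26,2,0,0,0,0.6],[1,0,0,0.11,0,0,0.6],[1,0,0,0.11,0,0,0.6],[1,0,0,0.115,0,0,0.6],[1,0,0,0.115,0,0,0.6],[1,0,0,0.115,0,0,0.6],[1,0,0,0.115,0,0,0.6]]'
python3 -m jog '[[0,0,0,0,0,0,0.6],[0,0,0,0,0,0,0.6],[0,0,0,0,0,0,0.6],[0,0,0,0,0,0,0.6],[0,0,0,0,0,0,0.6],[0,0,0,0,0,0,0.6],[0,0,0,0,0,0,0.6],[0,0,0,0,0,0,0.6]]'
python3 - <<'E'
from h import *
axes(); s=read_state(); np.save('w4.npy',s,allow_pickle=True); im=get_image('wrist'); C=cam('wrist',s)
q=proj(C,[[585.2,-80.5,102],[585.2-42*.574,-80.5+42*.819,94]]);print(q)
for u in q: cv2.circle(im,tuple(int(v) for v in u.round()),2,(0,255,0),-1)
cv2.imwrite('pics/w4.png',im); cv2.imwrite('pics/w4z.png',cv2.resize(im[60:400,90:470],None,fx=1.75,fy=1.75))
E
```

```text
clock: 4.92
tcp_pos: [564.7, -125.9, 286.4]
tool_rot: [-1.001, 1.328, 0.998]
ft_force: [0.3, -0.3, 0.6]
gripper_width: 85.2
clock: 5.58
tcp_pos: [584.8, -81.2, 200.0]
tool_rot: [-0.473, 1.518, 0.473]
ft_force: [-0.7, 0.4, 0.4]
gripper_width: 51.2
clock: 6.25
tcp_pos: [584.9, -81.9, 200.5]
tool_rot: [-0.477, 1.517, 0.477]
ft_force: [-0.1, -0.2, 0.3]
gripper_width: 51.2
t 6.25 tcp [584.9 -81.9 200.5] F [-0.1 -0.2  0.3] w 51.2 q6 -0.8
x [ 3.e-04 -1.e-04 -1.e+00] y [-0.572  0.82  -0.   ] z [0.82  0.572 0.   ] zyaw 0.609
[[280.38141869 218.35572973]
 [280.35700545 151.8953402 ]]
```

View pics/w4z.png

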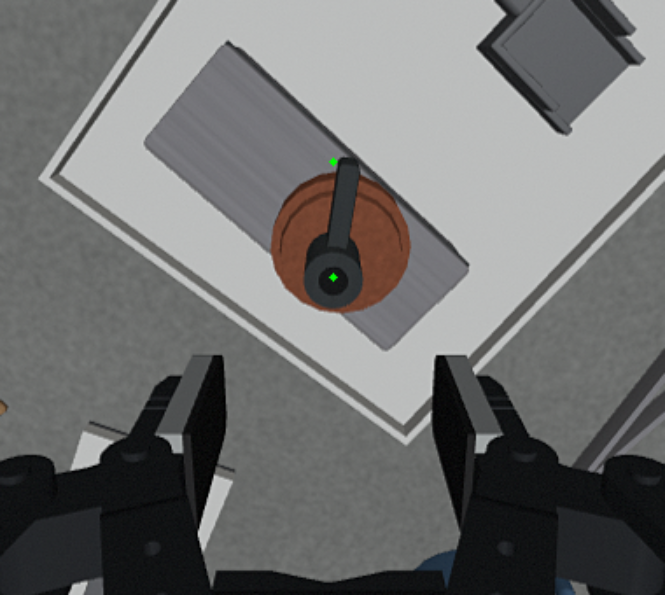

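The wrist view puts the hub top exactly on the predicted dot at crop (333,277). The blade tip is at (347,160), 13 px right of its prediction, so the blade heading is about 118.6° and I need a further 0.11 rad of turn. I'll descend and grip.

```bash
python3 -m jog '[[1,0.1,0.1,0.11,0,0,0.5],[2,0,0,0,0,0,0.5],[2,0,0,0,0,0,0.5],[2,0,0,0,0,0,0.5],[1.5,0,0,0,0,0,0.5],[0.9,0,0,0,0,0,0.5],[0.45,0,0,0,0,0,0.5],[0,0,0,0,0,0,0.5]]'
python3 -m jog '[[0,0,0,0,0,0,0.5],[0,0,0,0,0,0,0],[0,0,0,0,0,0,0],[0,0,0,0,0,0,0],[0,0,0,0,0,0,0],[0,0,0,0,0,0,0],[0,0,0,0,0,0,0],[0,0,0,0,0,0,0]]' 35
python3 - <<'E'
from h import *
axes()
E
```

```text
clock: 6.97
tcp_pos: [584.8, -80.5, 101.2]
tool_rot: [-0.391, 1.536, 0.392]
ft_force: [-0.5, -0.4, 0.8]
gripper_width: 42.6
clock: 7.63
tcp_pos: [585.7, -80.6, 102.8]
tool_rot: [-0.392, 1.534, 0.391]
ft_force: [-1.3, -0.6, 5.4]
gripper_width: 20.9
t 7.63 tcp [585.7 -80.6 102.8] F [-1.3 -0.6  5.4] w 20.9 q6 -0.69
x [ 1.6e-03 -4.0e-04 -1.0e+00] y [-0.479  0.878 -0.001] z [0.878 0.479 0.001] zyaw 0.499
```

```bash
python3 -m jog '[[-1,0,0,0,0,0,0],[-2,0,0,0,0,0,0],[-2,0,0,0,0,0,0],[-1,1,0.5,0,0,0,0],[0,2.4,1.3,0,0,0,0],[0,2.8,1.6,0,0,0,0],[0,2.8,1.6,0,0,0,0],[0,2.8,1.6,0,0,0,0]]'
python3 -m jog '[[0,2.8,1.6,0,0,0,0],[0,2.8,1.6,0,0,0,0],[0,2.8,1.6,0,0,0,0],[0,2.8,1.6,0,0,0,0],[0,2.8,1.6,0,0,0,0],[0,2.8,1.6,0,0,0,0],[0,2.8,1.6,0,0,0,0],[0,1.92,0.75,0,0,0,0]]'
python3 -m jog '[[0,0,0,0.11,0,0,0],[0,0,0,0.11,0,0,0],[0,0,0,0.11,0,0,0],[0,0,0,0.11,0,0,0],[0,0,0,0.087,0,0,0],[0,0,0,0,0,0,0],[0,0,0,0,0,0,0],[0,0,0,0,0,0,0]]'
python3 - <<'E'
from h import *
axes(); print(delta([588.6,300.7,163])); s=read_state(); im=get_image('wrist'); C=cam('wrist',s)
a=np.radians(88.4);X=np.array([np.cos(a),np.sin(a)]);Y=np.array([-X[1],X[0]])
out=[(-16,-16),(16,-16),(16,-9),(47,-9),(47,9),(16,9),(16,16),(-16,16)]
P=[[*(np.array([588.6,300.7])+u*X+v*Y),11] for u,v in out]
cv2.polylines(im,[proj(C,P).round().astype(int)],True,(0,255,0),1)
cv2.imwrite('pics/w5.png',cv2.resize(im[60:400,90:470],None,fx=1.75,fy=1.75))
E
```

```text
clock: 8.3
tcp_pos: [586.4, 56.5, 162.6]
tool_rot: [-0.391, 1.534, 0.391]
ft_force: [0.1, -0.2, -1.0]
gripper_width: 20.2
clock: 8.97
tcp_pos: [588.4, 304.5, 162.6]
tool_rot: [-0.391, 1.534, 0.393]
ft_force: [0.1, 0.4, -0.3]
gripper_width: 20.5
clock: 9.63
tcp_pos: [588.4, 301.1, 162.1]
tool_rot: [0.019, 1.571, -0.019]
ft_force: [0.3, 0.2, -0.1]
gripper_width: 20.6
t 9.63 tcp [588.4 301.1 162.1] F [ 0.3  0.2 -0.1] w 20.6 q6 0.45
x [ 2.e-04  1.e-04 -1.e+00] y [0.025 1.    0.   ] z [ 1.    -0.025  0.   ] zyaw -0.025
[-0.09 -0.04  0.02]
```

View pics/w5.png

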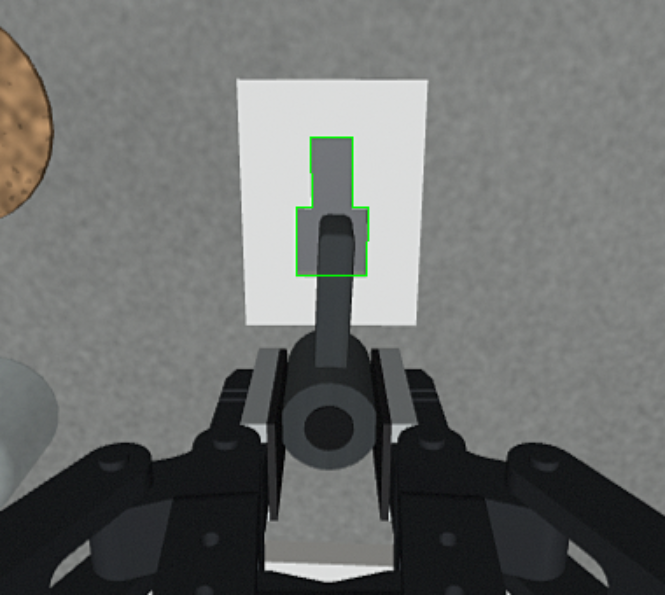

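The overlay of the cut-out matches the picture. The hub is centred in the jaws and the blade leans about 2° right, from (336,225) to (329,428). I'll descend with a small correction.

```bash
python3 -m jog '[[1.5,0,0,-0.03,0,0,0],[2.5,0,0,0,0,0,0],[2.5,0,0,0,0,0,0],[2.5,0,0,0,0,0,0],[1.2,0,0,0,0,0,0],[0.7,0,0,0,0,0,0],[0.4,0,0,0,0,0,0],[0.3,0,0,0,0,0,0]]'
python3 -m jog '[[0.2,0,0,0,0,0,0],[0.2,0,0,0,0,0,0],[0.2,0,0,0,0,0,0],[0.15,0,0,0,0,0,0],[0.15,0,0,0,0,0,0],[0.1,0,0,0,0,0,0],[0,0,0,0,0,0,0],[0,0,0,0,0,0,0]]'
python3 - <<'E'
from h import *
axes()
E
```

```text
clock: 10.35
tcp_pos: [589.0, 301.1, 46.2]
tool_rot: [-0.002, 1.57, 0.002]
ft_force: [0.1, -0.2, -0.2]
gripper_width: 20.9
clock: 11.02
tcp_pos: [588.5, 300.9, 35.8]
tool_rot: [-0.002, 1.571, 0.002]
ft_force: [0.0, -0.1, 0.1]
gripper_width: 20.6
t 11.02 tcp [588.5 300.9  35.8] F [ 0.  -0.1  0.1] w 20.6 q6 0.42
x [-0. -0. -1.] y [-0.002  1.    -0.   ] z [ 1.     0.002 -0.   ] zyaw 0.002
```

```bash
python3 -m jog '[[0.1,0,0,0,0,0,0],[0.1,0,0,0,0,0,0],[0.05,0,0,0,0,0,0],[0,0,0,0,0,0,0],[0,0,0,0,0,0,0],[0,0,0,0,0,0,0],[0,0,0,0,0,0,0],[0,0,0,0,0,0,0]]'
```

```text
clock: 11.68
tcp_pos: [588.6, 300.9, 33.3]
tool_rot: [-0.002, 1.571, 0.002]
ft_force: [0.4, -0.1, 0.4]
gripper_width: 20.4
```

```bash
python3 -m jog '[[0.05,0,0,0,0,0,0],[0.05,0,0,0,0,0,0],[0,0,0,0,0,0,0],[0,0,0,0,0,0,0],[0,0,0,0,0,0,0.4],[0,0,0,0,0,0,0.4],[0,0,0,0,0,0,0.4],[0,0,0,0,0,0,0.4]]'
python3 -m jog '[[-0.5,0,0,0,0,0,0.4],[-1,0,0,0,0,0,0.4],[-2,0,0,0,0,0,0.5],[-2.5,0,0,0,0,0,0.5],[-2.5,0,0,0,0,0,0.5],[-2.5,0,0,0,0,0,1],[-2,0,0,0,0,0,1],[-1,0,0,0,0,0,1]]'
python3 - <<'E'
from h import *
axes(); s=read_state(); im=get_image('wrist'); C=cam('wrist',s)
for z in(33,):
    q=proj(C,[[588.6,300.7,z]]);print(q)
cv2.imwrite('pics/w6.png',cv2.resize(im[60:400,90:470],None,fx=1.75,fy=1.75))
print(delta([583,-76,200]))
E
```

```text
clock: 12.35
tcp_pos: [588.6, 300.9, 32.4]
tool_rot: [-0.001, 1.571, 0.002]
ft_force: [0.7, -0.4, 0.9]
gripper_width: 34.2
clock: 13.02
tcp_pos: [589.7, 301.4, 176.2]
tool_rot: [-0.0, 1.567, 0.003]
ft_force: [0.9, -0.3, 0.3]
gripper_width: 77.1
t 13.02 tcp [589.7 301.4 176.2] F [ 0.9 -0.3  0.3] w 77.1 q6 0.42
x [ 0.0038  0.0017 -1.    ] y [-0.002  1.     0.002] z [1.    0.002 0.004] zyaw 0.002
[[276.75398664 201.42037556]]
[ -2.41 -37.75  -0.77]
```

View pics/w6.png

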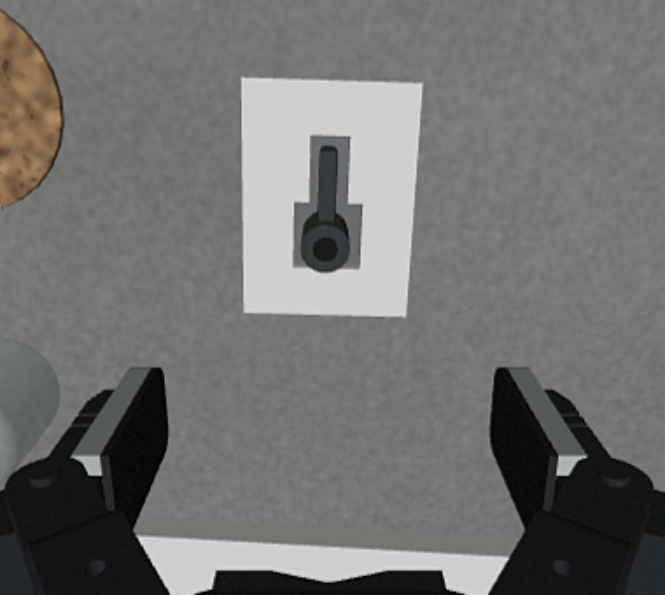

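The paddle is in its cut-out, with the hub at (325,249) where (327,247) was predicted and the blade lying in the slot. Next is the dish. I'll travel to it, turn the jaws across the tin, and measure the terracotta by colour.

```bash
python3 -m jog '[[-1,-1.5,0,0,0,0,1],[-1.4,-3,-0.1,0,0,0,1],[0,-3.3,-0.1,0,0,0,1],[0,-3.3,-0.1,0,0,0,1],[0,-3.3,-0.1,0,0,0,1],[0,-3.3,-0.1,0,0,0,1],[0,-3.3,-0.1,0,0,0,1],[0,-3.3,-0.1,0,0,0,1]]'
python3 -m jog '[[0,-3.3,-0.1,0,0,0,1],[0,-3.3,0,0,0,0,1],[0,-3.3,0,0,0,0,1],[0,-2.8,0,0,0,0,1],[0,0,0,-0.11,0,0,1],[0,0,0,-0.11,0,0,1],[0,0,0,-0.11,0,0,1],[0,0,0,-0.11,0,0,1]]'
python3 -m jog '[[0,0,0,-0.12,0,0,1],[0,0,0,-0.12,0,0,1],[0,0,0,-0.12,0,0,1],[0,0,0,-0.12,0,0,1],[0,0,0,-0.12,0,0,1],[0,0,0,-0.12,0,0,1],[0,0,0,-0.12,0,0,1],[0,0,0,-0.12,0,0,1]]'
python3 -m jog '[[0,0,0,-0.036,0,0,1],[0,0,0,0,0,0,1],[0,0,0,0,0,0,1],[0,0,0,0,0,0,1],[0,0,0,0,0,0,1],[0,0,0,0,0,0,1],[0,0,0,0,0,0,1],[0,0,0,0,0,0,1]]'
python3 - <<'E'
from h import *
axes(); s=read_state(); im=get_image('wrist'); C=cam('wrist',s); np.save('w7.npy',s,allow_pickle=True); cv2.imwrite('pics/w7.png',im)
hsv=cv2.cvtColor(im,cv2.COLOR_BGR2HSV); m=cv2.inRange(hsv,(0,90,30),(14,255,255))
cs,_=cv2.findContours(m,0,1)
c=max(cs,key=cv2.contourArea); print(cv2.boundingRect(c),cv2.fitEllipse(c))
from scipy.optimize import least_squares
from scipy.spatial import ConvexHull
th=np.linspace(0,2*np.pi,90)
t=2
def model(p):
    P=[np.c_[p[0]+r*np.cos(th),p[1]+r*np.sin(th),np.full(90,z+t)] for r,z in((30,42),(30,61),(25,70))]
    return cv2.convexHull(proj(C,np.vstack(P)).astype(np.float32))
pts=c.reshape(-1,2).astype(float)
f=lambda p:[cv2.pointPolygonTest(model(p),tuple(q),True) for q in pts]
r=least_squares(f,[583.,-76.],diff_step=1e-4); print(r.x.round(1),'rms',np.sqrt(np.mean(r.fun**2)).round(2))
E
```

```text
clock: 13.73
tcp_pos: [581.0, 55.8, 195.6]
tool_rot: [-0.002, 1.572, 0.001]
ft_force: [2.0, -0.1, 0.5]
gripper_width: 85.3
clock: 14.4
tcp_pos: [580.4, -69.9, 195.5]
tool_rot: [-0.35, 1.544, 0.351]
ft_force: [0.3, -0.4, 0.3]
gripper_width: 85.5
clock: 15.07
tcp_pos: [580.4, -69.5, 195.5]
tool_rot: [-1.088, 1.283, 1.09]
ft_force: [0.0, 0.7, 0.2]
gripper_width: 85.2
clock: 15.73
tcp_pos: [581.3, -69.2, 196.3]
tool_rot: [-1.111, 1.269, 1.111]
ft_force: [-0.1, 0.1, 0.8]
gripper_width: 85.5
t 15.73 tcp [581.3 -69.2 196.3] F [-0.1  0.1  0.8] w 85.5 q6 -1.61
x [ 0. -0. -1.] y [-0.991  0.133 -0.   ] z [ 0.133  0.991 -0.   ] zyaw 1.438
(228, 172, 79, 80) ((267.2245178222656, 211.69989013671875), (78.36012268066406, 79.73149871826172), 6.441319465637207)
[588.  -78.1] rms 0.8
```

View pics/w7.png

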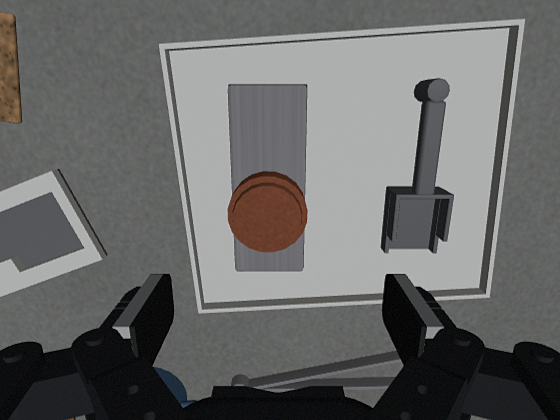

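The stack is now tin and dish only. The dish is centred at (267,212), and the fit gives (588,−78). From the finger images the tips stand about 14 mm ahead of the TCP at 60 mm opening, so I'll grip at TCP z = 60.

```bash
python3 -m jog '[[1,-0.35,-0.4,0,0,0,1],[2,-0.35,-0.4,0,0,0,1],[2.5,0,0,0,0,0,1],[2.5,0,0,0,0,0,1],[2.2,0,0,0,0,0,1],[1.5,0,0,0,0,0,1],[1,0,0,0,0,0,1],[0.5,0,0,0,0,0,1]]'
python3 -m jog '[[0.4,0,0,0,0,0,1],[0,0,0,0,0,0,1],[0,0,0,0,0,0,1],[0,0,0,0,0,0,0.85],[0,0,0,0,0,0,0.75],[0,0,0,0,0,0,0.6],[0,0,0,0,0,0,0.6],[0,0,0,0,0,0,0.6]]' 40
python3 -m jog '[[0,0,0,0,0,0,0.5],[0,0,0,0,0,0,0.5],[0,0,0,0,0,0,0.5],[0,0,0,0,0,0,0.5],[0,0,0,0,0,0,0.5],[0,0,0,0,0,0,0.5],[0,0,0,0,0,0,0.5],[0,0,0,0,0,0,0.5]]'
python3 - <<'E'
from h import *
axes()
E
```

```text
clock: 16.45
tcp_pos: [586.5, -78.1, 62.4]
tool_rot: [-1.11, 1.27, 1.112]
ft_force: [-1.0, -0.5, -0.3]
gripper_width: 85.5
clock: 17.12
tcp_pos: [587.6, -78.1, 61.2]
tool_rot: [-1.112, 1.268, 1.11]
ft_force: [-1.6, 0.2, 7.7]
gripper_width: 58.4
clock: 17.78
tcp_pos: [587.7, -78.1, 61.3]
tool_rot: [-1.112, 1.268, 1.11]
ft_force: [-2.0, 0.6, 8.9]
gripper_width: 58.4
t 17.78 tcp [587.7 -78.1  61.3] F [-2.   0.6  8.9] w 58.4 q6 -1.62
x [ 1.3e-03 -2.0e-04 -1.0e+00] y [-0.991  0.132 -0.001] z [ 0.132  0.991 -0.   ] zyaw 1.438
```

```bash
python3 -m jog '[[-0.5,0,0,0,0,0,0.5],[-1,0,0,0,0,0,0.5],[-2,0,0,0,0,0,0.5],[-2.5,0,0,0,0,0,0.5],[-2.5,0,0,0,0,0,0.5],[-2,0,0,0,0,0,0.5],[-1,0.5,1,0,0,0,0.5],[-0.5,1,2,0,0,0,0.5]]'
python3 -m jog '[[0,1.5,2.7,0,0,0,0.5],[0,1.5,2.7,0,0,0,0.5],[0,1.5,2.7,0,0,0,0.5],[0,1.5,2.7,0,0,0,0.5],[0,1.5,2.7,0,0,0,0.5],[0,1.5,2.7,0,0,0,0.5],[0,1.5,2.7,0,0,0,0.5],[0,1.5,2.7,0,0,0,0.5]]'
python3 -m jog '[[0,1.5,2.7,0,0,0,0.5],[0,1.5,2.7,0,0,0,0.5],[0,1.5,2.7,0,0,0,0.5],[0,1.5,2.7,0,0,0,0.5],[0,1.5,2.7,0,0,0,0.5],[0,1.2,1.8,0,0,0,0.5],[0,0.4,1.2,0,0,0,0.5],[0,0,0,0,0,0,0.5]]'
python3 - <<'E'
from h import *
axes(); print(delta([417.5,359.2,60])); s=read_state(); im=get_image('wrist'); C=cam('wrist',s); np.save('w8.npy',s,allow_pickle=True); cv2.imwrite('pics/w8.png',im)
hsv=cv2.cvtColor(im,cv2.COLOR_BGR2HSV)
m=cv2.inRange(hsv,(0,90,30),(14,255,255)); cs,_=cv2.findContours(m,0,1); c=max(cs,key=cv2.contourArea); print('dish px',cv2.boundingRect(c),cv2.contourArea(c))
E
```

```text
clock: 18.45
tcp_pos: [577.6, -47.2, 182.8]
tool_rot: [-1.112, 1.267, 1.106]
ft_force: [0.3, -0.1, -1.9]
gripper_width: 58.2
clock: 19.12
tcp_pos: [484.5, 185.3, 180.6]
tool_rot: [-1.111, 1.269, 1.111]
ft_force: [1.0, -0.3, -0.9]
gripper_width: 58.2
clock: 19.78
tcp_pos: [416.6, 361.5, 180.6]
tool_rot: [-1.112, 1.267, 1.113]
ft_force: [0.3, -0.3, -0.2]
gripper_width: 58.0
t 19.78 tcp [416.6 361.5 180.6] F [ 0.3 -0.3 -0.2] w 58.0 q6 -0.78
x [ 4.e-04  6.e-04 -1.e+00] y [-0.992  0.13  -0.   ] z [0.13  0.992 0.001] zyaw 1.44
[12.06 -0.12 -0.23]
dish px (200, 218, 156, 160) 19227.0
```

View pics/w8.png

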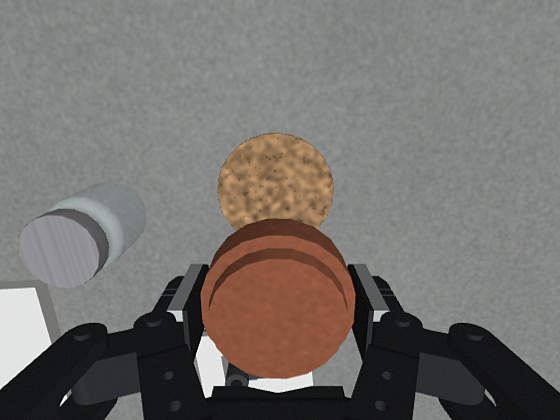

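The dish hangs level in the jaws at (278,298) above the cork mat at (276,187). I'll fit both for the final correction.

```bash
python3 - <<'E'
from h import *
from scipy.optimize import least_squares
s=np.load('w8.npy',allow_pickle=True).item(); im=cv2.imread('pics/w8.png'); C=cam('wrist',s)
hsv=cv2.cvtColor(im,cv2.COLOR_BGR2HSV); th=np.linspace(0,2*np.pi,90)
def fit(c,rz,p0):
    def model(p): return cv2.convexHull(proj(C,np.vstack([np.c_[p[0]+r*np.cos(th),p[1]+r*np.sin(th),np.full(90,z)] for r,z in rz])).astype(np.float32))
    r=least_squares(lambda p:[cv2.pointPolygonTest(model(p),tuple(map(float,q)),True) for q in c],p0,diff_step=1e-4,loss='soft_l1'); return r.x.round(1),np.abs(r.fun).mean().round(2)
c=max(cv2.findContours(cv2.inRange(hsv,(0,90,30),(14,255,255)),0,1)[0],key=cv2.contourArea).reshape(-1,2)
u=180.6-17.3; print('dish',fit(c,((30,u),(30,u+19),(25,u+28)),[417.,361.]),'tcp',s['tcp_pos'].round(1))
m=cv2.morphologyEx(cv2.inRange(hsv,(8,60,90),(25,255,255)),cv2.MORPH_CLOSE,np.ones((5,5)))
c=max(cv2.findContours(m,0,1)[0],key=cv2.contourArea).reshape(-1,2); c=c[c[:,1]<210]
print('mat',len(c),fit(c,((50,5),(50,0)),[417.,359.]))
E
```

```text
dish (array([417.6, 361.1]), np.float64(0.5)) tcp [416.6 361.5 180.6]
mat 202 (array([418.2, 359.3]), np.float64(0.55))
```

```bash
python3 -m jog '[[1,-0.06,-0.18,0,0,0,0.5],[2.5,0,0,0,0,0,0.5],[3,0,0,0,0,0,0.5],[3,0,0,0,0,0,0.5],[2.5,0,0,0,0,0,0.5],[1.5,0,0,0,0,0,0.5],[0.8,0,0,0,0,0,0.5],[0.5,0,0,0,0,0,0.5]]'
python3 -m jog '[[0.3,0,0,0,0,0,0.5],[0.15,0,0,0,0,0,0.5],[0.1,0,0,0,0,0,0.5],[0.1,0,0,0,0,0,0.5],[0.05,0,0,0,0,0,0.5],[0.05,0,0,0,0,0,0.5],[0,0,0,0,0,0,0.5],[0,0,0,0,0,0,0.5]]'
```

```text
clock: 20.5
tcp_pos: [417.8, 355.9, 30.9]
tool_rot: [-1.11, 1.272, 1.11]
ft_force: [-1.1, 0.2, -0.6]
gripper_width: 58.1
clock: 21.17
tcp_pos: [418.0, 357.5, 25.0]
tool_rot: [-1.111, 1.269, 1.111]
ft_force: [-0.5, -0.2, -0.7]
gripper_width: 58.1
```

```bash
python3 -m jog '[[0,0.05,0.2,0,0,0,0.5],[0.1,0,0,0,0,0,0.5],[0.05,0,0,0,0,0,0.5],[0,0,0,0,0,0,0.5],[0,0,0,0,0,0,0.5],[0,0,0,0,0,0,0.5],[0,0,0,0,0,0,0.5],[0,0,0,0,0,0,0.5]]'
python3 -m jog '[[0.05,0,0,0,0,0,0.5],[0,0,0,0,0,0,0.5],[0,0,0,0,0,0,0.5],[0,0,0,0,0,0,0.5],[0,0,0,0,0,0,0.5],[0,0,0,0,0,0,0.5],[0,0,0,0,0,0,0.5],[0,0,0,0,0,0,0.5]]'
```

```text
clock: 21.83
tcp_pos: [417.7, 359.5, 23.3]
tool_rot: [-1.111, 1.269, 1.111]
ft_force: [-0.4, -1.8, -1.6]
gripper_width: 58.3
clock: 22.5
tcp_pos: [417.7, 359.5, 22.8]
tool_rot: [-1.111, 1.269, 1.111]
ft_force: [-0.8, -1.1, -0.9]
gripper_width: 58.3
```

```bash
python3 -m jog '[[0.05,0,0,0,0,0,0.5],[0,0,0,0,0,0,0.5],[0,0,0,0,0,0,0.5],[0,0,0,0,0,0,0.5],[0,0,0,0,0,0,0.5],[0,0,0,0,0,0,0.5],[0,0,0,0,0,0,0.5],[0,0,0,0,0,0,0.5]]'
python3 -m jog '[[0.05,0,0,0,0,0,0.5],[0,0,0,0,0,0,0.5],[0,0,0,0,0,0,0.5],[0,0,0,0,0,0,0.5],[0,0,0,0,0,0,0.5],[0,0,0,0,0,0,0.5],[0,0,0,0,0,0,0.5],[0,0,0,0,0,0,0.5]]'
```

```text
clock: 23.17
tcp_pos: [417.7, 359.5, 22.3]
tool_rot: [-1.111, 1.269, 1.111]
ft_force: [0.5, 0.6, -1.7]
gripper_width: 58.3
clock: 23.83
tcp_pos: [417.7, 359.5, 21.8]
tool_rot: [-1.111, 1.269, 1.111]
ft_force: [0.0, -0.4, -1.0]
gripper_width: 57.9
```

```bash
for i in 1; do python3 -m jog '[[0.05,0,0,0,0,0,0.5],[0,0,0,0,0,0,0.5],[0,0,0,0,0,0,0.5],[0,0,0,0,0,0,0.5],[0,0,0,0,0,0,0.5],[0,0,0,0,0,0,0.5],[0,0,0,0,0,0,0.5],[0,0,0,0,0,0,0.5]]'
python3 -m jog '[[0.05,0,0,0,0,0,0.5],[0,0,0,0,0,0,0.5],[0,0,0,0,0,0,0.5],[0,0,0,0,0,0,0.5],[0,0,0,0,0,0,0.5],[0,0,0,0,0,0,0.5],[0,0,0,0,0,0,0.5],[0,0,0,0,0,0,0.5]]'
python3 -m jog '[[0.05,0,0,0,0,0,0.5],[0,0,0,0,0,0,0.5],[0,0,0,0,0,0,0.5],[0,0,0,0,0,0,0.5],[0,0,0,0,0,0,0.5],[0,0,0,0,0,0,0.5],[0,0,0,0,0,0,0.5],[0,0,0,0,0,0,0.5]]'; done | grep -E 'pos|force'
```

```text
tcp_pos: [417.7, 359.5, 21.3]
ft_force: [-0.0, 0.3, -1.4]
tcp_pos: [417.7, 359.5, 20.8]
ft_force: [0.3, -0.1, -1.8]
tcp_pos: [417.7, 359.5, 20.3]
ft_force: [0.3, 0.6, -0.4]
```

```bash
(python3 -m jog '[[0.05,0,0,0,0,0,0.5],[0,0,0,0,0,0,0.5],[0,0,0,0,0,0,0.5],[0,0,0,0,0,0,0.5],[0,0,0,0,0,0,0.5],[0,0,0,0,0,0,0.5],[0,0,0,0,0,0,0.5],[0,0,0,0,0,0,0.5]]'
python3 -m jog '[[0.05,0,0,0,0,0,0.5],[0,0,0,0,0,0,0.5],[0,0,0,0,0,0,0.5],[0,0,0,0,0,0,0.5],[0,0,0,0,0,0,0.5],[0,0,0,0,0,0,0.5],[0,0,0,0,0,0,0.5],[0,0,0,0,0,0,0.5]]') | grep -E 'pos|force'
```

```text
tcp_pos: [417.8, 359.5, 20.3]
ft_force: [-2.0, -1.7, 11.1]
tcp_pos: [417.7, 359.5, 20.2]
ft_force: [-2.9, -3.1, 21.8]
```

Contact came at z = 20.3, which means the tray floor is 4 mm thick. I'll relieve the pressure, release and rise.

```bash
python3 -m jog '[[-0.07,0,0,0,0,0,0.5],[0,0,0,0,0,0,0.5],[0,0,0,0,0,0,0.75],[0,0,0,0,0,0,0.85],[0,0,0,0,0,0,1],[0,0,0,0,0,0,1],[0,0,0,0,0,0,1],[0,0,0,0,0,0,1]]'
python3 -m jog '[[-0.5,0,0,0,0,0,1],[-1,0,0,0,0,0,1],[-2,0,0,0,0,0,1],[-3,0,0,0,0,0,1],[-3,0,0,0,0,0,1],[-3,0,0,0,0,0,1],[-3,0,0,0,0,0,1],[-1.5,0,0,0,0,0,1]]'
python3 -m jog '[[0,0,0,0,0,0,1],[0,0,0,0,0,0,1],[0,0,0,0,0,0,1],[0,0,0,0,0,0,1],[0,0,0,0,0,0,1],[0,0,0,0,0,0,1],[0,0,0,0,0,0,1],[0,0,0,0,0,0,1]]'
python3 - <<'E'
from h import *
from scipy.optimize import least_squares
axes(); print(delta([568.7,-74,190]))
s=read_state(); im=get_image('wrist'); C=cam('wrist',s);cv2.imwrite('pics/w9.png',im)
hsv=cv2.cvtColor(im,cv2.COLOR_BGR2HSV); th=np.linspace(0,2*np.pi,90)
def fit(c,rz,p0):
    def model(p): return cv2.convexHull(proj(C,np.vstack([np.c_[p[0]+r*np.cos(th),p[1]+r*np.sin(th),np.full(90,z)] for r,z in rz])).astype(np.float32))
    r=least_squares(lambda p:[cv2.pointPolygonTest(model(p),tuple(map(float,q)),True) for q in c],p0,diff_step=1e-4,loss='soft_l1'); return r.x.round(1),np.abs(r.fun).mean().round(2)
m1=cv2.inRange(hsv,(0,90,30),(14,255,255)); m1=cv2.morphologyEx(m1,cv2.MORPH_OPEN,np.ones((7,7)))
c=max(cv2.findContours(m1,0,1)[0],key=cv2.contourArea).reshape(-1,2)
print('dish',fit(c,((30,5),(30,24),(25,33)),[417.,359.]))
m=cv2.morphologyEx(cv2.inRange(hsv,(0,60,30),(25,255,255)),cv2.MORPH_CLOSE,np.ones((7,7)))
c=max(cv2.findContours(m,0,1)[0],key=cv2.contourArea).reshape(-1,2)
print('mat',fit(c,((50,5),(50,0)),[417.,359.]))
# tin top refit from w7 at t=4
C=cam('wrist',np.load('w7.npy',allow_pickle=True).item())
w=unproj(C,[(229,85),(306,85),(302.5,271),(236,271)],46)[:,:2]; l=(w[2]+w[3]-w[0]-w[1])/2;d=(w[1]+w[2]-w[0]-w[3])/2
print('tin',w.mean(0),np.linalg.norm(l),np.linalg.norm(d),np.degrees(np.arctan2(l[1],l[0])),np.degrees(np.arctan2(d[1],d[0])))
E
```

```text
clock: 27.83
tcp_pos: [417.7, 359.4, 19.9]
tool_rot: [-1.111, 1.269, 1.111]
ft_force: [0.2, -0.0, 0.1]
gripper_width: 85.4
clock: 28.5
tcp_pos: [418.6, 360.2, 194.5]
tool_rot: [-1.11, 1.265, 1.11]
ft_force: [0.4, 0.5, 0.3]
gripper_width: 85.1
clock: 29.17
tcp_pos: [417.6, 359.4, 189.6]
tool_rot: [-1.111, 1.27, 1.111]
ft_force: [0.2, -0.6, -0.6]
gripper_width: 85.4
t 29.17 tcp [417.6 359.4 189.6] F [ 0.2 -0.6 -0.6] w 85.4 q6 -0.78
x [-6.e-04 -5.e-04 -1.e+00] y [-0.991  0.132  0.001] z [ 0.132  0.991 -0.001] zyaw 1.438
[-3.000e-02 -2.072e+01 -4.096e+01]
dish (array([417.5, 359.4]), np.float64(0.43))
mat (array([417.3, 359.4]), np.float64(1.0))
tin [569.32232905 -74.83286407] 147.99667131906259 55.65099305404966 -7.492235559568748 82.39605696577925
```

The dish is set down within 0.2 mm of the mat centre. Next is the tin, at (569.3,−74.7) with heading −7.5°.

```bash
(python3 -m jog '[[0,-0.7,-1.5,0,0,0,1],[0,-1.5,-2.9,0,0,0,1],[0,-1.5,-2.9,0,0,0,1],[0,-1.5,-2.9,0,0,0,1],[0,-1.5,-2.9,0,0,0,1],[0,-1.5,-2.9,0,0,0,1],[0,-1.5,-2.9,0,0,0,1],[0,-1.5,-2.9,0,0,0,1]]'
python3 -m jog '[[0,-1.5,-2.9,0,0,0,1],[0,-1.5,-2.9,0,0,0,1],[0,-1.5,-2.9,0,0,0,1],[0,-1.5,-2.9,0,0,0,1],[0,-1.5,-2.9,0,0,0,1],[0,-1.3,-2.9,0,0,0,1],[0,-0.7,-1.8,0,0,0,1],[0,0,0,0,0,0,1]]'
python3 -m jog '[[0,0,0,0,0,0,1],[0,0,0,0,0,0,1],[0,0,0,0,0,0,1],[0,0,0,0,0,0,1],[0,0,0,0,0,0,1],[0,0,0,0,0,0,1],[0,0,0,0,0,0,1],[0,0,0,0,0,0,1]]')|grep pos
python3 - <<'E'
from h import *
axes(); print(delta([569.2,-74.6,29]))
s=read_state(); im=get_image('wrist'); C=cam('wrist',s);cv2.imwrite('pics/w10.png',im)
g=cv2.cvtColor(im,cv2.COLOR_BGR2GRAY); m=cv2.inRange(g,0,165)
cs,_=cv2.findContours(m,cv2.RETR_LIST,1)
for c in cs:
    if 5000<cv2.contourArea(c)<25000: print(cv2.boundingRect(c),[np.round(v,1) for v in cv2.minAreaRect(unproj(C,c.reshape(-1,2),46)[:,:2].astype(np.float32))])
E
```

```text
tcp_pos: [500.2, 127.0, 190.0]
tcp_pos: [569.7, -77.9, 189.9]
tcp_pos: [568.6, -74.1, 190.1]
t 31.22 tcp [568.6 -74.1 190.1] F [ 0.6 -0.  -0.4] w 85.2 q6 -1.62
x [ 1.e-04 -0.e+00 -1.e+00] y [-0.991  0.132 -0.   ] z [ 0.132  0.991 -0.   ] zyaw 1.438
[16.11 -0.07 -0.04]
(236, 100, 81, 189) [array([568.7, -75.2]), array([ 58. , 150.3]), np.float64(82.5)]
(388, 94, 76, 175) [array([573.2,  43.6]), array([ 55.5, 136. ]), np.float64(82.3)]
(166, 34, 371, 294) [array([574.3, -19.1]), array([253.2, 217. ]), np.float64(86.0)]
```

```bash
(python3 -m jog '[[1.5,0,-0.1,0,0,0,1],[2.5,0,0,0,0,0,1],[3,0,0,0,0,0,1],[3,0,0,0,0,0,1],[2.5,0,0,0,0,0,1],[1.8,0,0,0,0,0,1],[1,0,0,0,0,0,1],[0.5,0,0,0,0,0,1]]'
python3 -m jog '[[0.3,0,0,0,0,0,1],[0,0,0,0,0,0,1],[0,0,0,0,0,0,0.8],[0,0,0,0,0,0,0.7],[0,0,0,0,0,0,0.5],[0,0,0,0,0,0,0.5],[0,0,0,0,0,0,0.5],[0,0,0,0,0,0,0.5]]' 60
python3 -m jog '[[0,0,0,0,0,0,0.5],[0,0,0,0,0,0,0.5],[0,0,0,0,0,0,0.5],[0,0,0,0,0,0,0.5],[0,0,0,0,0,0,0.5],[0,0,0,0,0,0,0.5],[0,0,0,0,0,0,0.5],[0,0,0,0,0,0,0.5]]')
python3 - <<'E'
from h import *
axes(); print(delta([432.1,-352.2,150]))
E
```

```text
clock: 31.93
tcp_pos: [567.8, -75.2, 30.7]
tool_rot: [-1.11, 1.27, 1.112]
ft_force: [0.2, -0.5, 0.8]
gripper_width: 85.2
clock: 32.6
tcp_pos: [569.1, -75.5, 30.2]
tool_rot: [-1.112, 1.268, 1.11]
ft_force: [-1.6, 0.1, 8.9]
gripper_width: 57.1
clock: 33.27
tcp_pos: [569.1, -75.4, 30.2]
tool_rot: [-1.112, 1.268, 1.11]
ft_force: [-1.2, 0.1, 9.8]
gripper_width: 57.1
t 33.27 tcp [569.1 -75.4  30.2] F [-1.2  0.1  9.8] w 57.1 q6 -1.62
x [ 1.7e-03 -4.0e-04 -1.0e+00] y [-0.991  0.132 -0.002] z [ 0.132  0.991 -0.   ] zyaw 1.438
[-11.99   9.9  -29.25]
```

```bash
(python3 -m jog '[[-0.5,0,0,0,0,0,0.5],[-1.5,0,0,0,0,0,0.5],[-2.5,0,0,0,0,0,0.5],[-2.5,0,0,0,0,0,0.5],[-2.5,0,0,0,0,0,0.5],[-1.5,0.3,-1,0,0,0,0.5],[-1,0.6,-2,0,0,0,0.5],[0,1,-2.8,0,0,0,0.5]]'
python3 -m jog '[[0,1,-2.8,0,0,0,0.5],[0,1,-2.8,0,0,0,0.5],[0,1,-2.8,0,0,0,0.5],[0,1,-2.8,0,0,0,0.5],[0,1,-2.8,0,0,0,0.5],[0,1,-2.8,0,0,0,0.5],[0,1,-2.8,0,0,0,0.5],[0,1,-2.8,0,0,0,0.5]]'
python3 -m jog '[[0,0,-1,0,0,0,0.5],[0,0,0,0.1,0,0,0.5],[0,0,0,0.115,0,0,0.5],[0,0,0,0.115,0,0,0.5],[0,0,0,0.115,0,0,0.5],[0,0,0,0.115,0,0,0.5],[0,0,0,0.115,0,0,0.5],[0,0,0,0.115,0,0,0.5]]'
python3 -m jog '[[0,0,0,0.115,0,0,0.5],[0,0,0,0.115,0,0,0.5],[0,0,0,0.115,0,0,0.5],[0,0,0,0.115,0,0,0.5],[0,0,0,0.115,0,0,0.5],[0,0,0,0.115,0,0,0.5],[0,0,0,0.115,0,0,0.5],[0,0,0,0.115,0,0,0.5]]'
python3 -m jog '[[0,0,0,0,0,0,0.5],[0,0,0,0,0,0,0.5],[0,0,0,0,0,0,0.5],[0,0,0,0,0,0,0.5],[0,0,0,0,0,0,0.5],[0,0,0,0,0,0,0.5],[0,0,0,0,0,0,0.5],[0,0,0,0,0,0,0.5]]') | grep pos
python3 - <<'E'
from h import *
axes(); print(delta([432.1,-352.2,60])); s=read_state(); im=get_image('wrist'); C=cam('wrist',s); 
a=np.radians(74.1);X=np.array([np.cos(a),np.sin(a)]);Y=np.array([-X[1],X[0]])
box=lambda c,l,w,z:[[*(np.array(c)+u*l/2*X+v*w/2*Y),z] for u,v in((-1,-1),(1,-1),(1,1),(-1,1))]
cv2.polylines(im,[proj(C,box((432.1,-352.2),175,85,5)).round().astype(int)],True,(0,255,0),1)
cv2.polylines(im,[proj(C,box(s['tcp_pos'][:2],150,58,s['tcp_pos'][2]+16.5)).round().astype(int)],True,(0,255,255),1)
cv2.imwrite('pics/w11.png',im)
E
```

```text
tcp_pos: [543.7, -130.1, 152.1]
tcp_pos: [432.1, -342.9, 149.7]
tcp_pos: [431.8, -351.4, 149.5]
tcp_pos: [431.9, -351.4, 149.5]
tcp_pos: [431.7, -351.6, 149.0]
t 36.6 tcp [ 431.7 -351.6  149. ] F [ 0.   0.1 -2.3] w 57.3 q6 -0.47
x [-1.e-04  0.e+00 -1.e+00] y [0.268 0.963 0.   ] z [ 0.963 -0.268 -0.   ] zyaw -0.272
[ 8.9  -0.04  0.06]
```

View pics/w11.png

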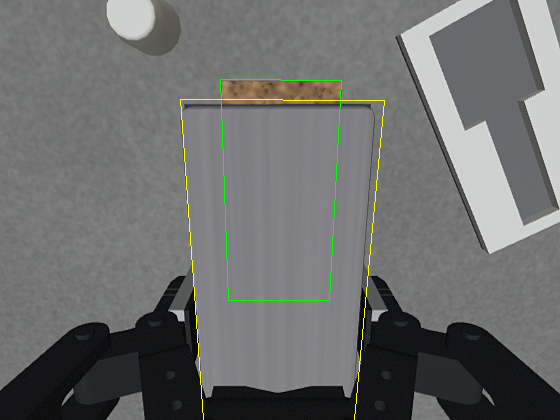

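The tin is held level over the mat. The cork's far edge is at row 80 and the tin's at row 104, both close to the overlays. I'll lower it.

```bash
(python3 -m jog '[[1,0.05,0.06,0,0,0,0.5],[2,0,0,0,0,0,0.5],[2.5,0,0,0,0,0,0.5],[2.5,0,0,0,0,0,0.5],[1.5,0,0,0,0,0,0.5],[1,0,0,0,0,0,0.5],[0.6,0,0,0,0,0,0.5],[0.3,0,0,0,0,0,0.5]]'
python3 -m jog '[[0.1,0,0,0,0,0,0.5],[0.05,0,0,0,0,0,0.5],[0,0,0,0,0,0,0.5],[0,0,0,0,0,0,0.5],[0,0,0,0,0,0,0.5],[0,0,0,0,0,0,0.5],[0,0,0,0,0,0,0.5],[0,0,0,0,0,0,0.5]]'
python3 -m jog '[[0.05,0,0,0,0,0,0.5],[0.05,0,0,0,0,0,0.5],[0,0,0,0,0,0,0.5],[0,0,0,0,0,0,0.5],[0,0,0,0,0,0,0.5],[0,0,0,0,0,0,0.5],[0,0,0,0,0,0,0.5],[0,0,0,0,0,0,0.5]]') | grep -E "pos|for"
```

```text
tcp_pos: [432.2, -351.2, 34.2]
ft_force: [-0.1, -0.2, -1.5]
tcp_pos: [432.4, -351.4, 33.7]
ft_force: [0.4, 0.0, -2.4]
tcp_pos: [432.4, -351.3, 32.5]
ft_force: [0.7, 0.3, -1.9]
```

```bash
(python3 -m jog '[[0.05,-0.05,0,0,0,0,0.5],[0.05,0,0,0,0,0,0.5],[0,0,0,0,0,0,0.5],[0,0,0,0,0,0,0.5],[0,0,0,0,0,0,0.5],[0,0,0,0,0,0,0.5],[0,0,0,0,0,0,0.5],[0,0,0,0,0,0,0.5]]'
python3 -m jog '[[0.05,0,0,0,0,0,0.5],[0,0,0,0,0,0,0.5],[0,0,0,0,0,0,0.5],[0,0,0,0,0,0,0.5],[0,0,0,0,0,0,0.5],[0,0,0,0,0,0,0.5],[0,0,0,0,0,0,0.5],[0,0,0,0,0,0,0.5]]'
python3 -m jog '[[0.05,0,0,0,0,0,0.5],[0,0,0,0,0,0,0.5],[0,0,0,0,0,0,0.5],[0,0,0,0,0,0,0.5],[0,0,0,0,0,0,0.5],[0,0,0,0,0,0,0.5],[0,0,0,0,0,0,0.5],[0,0,0,0,0,0,0.5]]') | grep -E "pos|for"
```

```text
tcp_pos: [432.3, -351.8, 31.5]
ft_force: [0.5, -0.4, -1.7]
tcp_pos: [432.3, -351.8, 31.2]
ft_force: [-1.5, 1.4, 6.5]
tcp_pos: [432.3, -351.8, 31.2]
ft_force: [-2.5, 2.0, 17.3]
```

Contact. I'll relieve the pressure, release, rise and check the tin.

```bash
(python3 -m jog '[[-0.06,0,0,0,0,0,0.5],[0,0,0,0,0,0,0.5],[0,0,0,0,0,0,0.75],[0,0,0,0,0,0,0.85],[0,0,0,0,0,0,1],[0,0,0,0,0,0,1],[0,0,0,0,0,0,1],[0,0,0,0,0,0,1]]'
python3 -m jog '[[-0.5,0,0,0,0,0,1],[-1,0,0,0,0,0,1],[-2,0,0,0,0,0,1],[-3,0,0,0,0,0,1],[-3,0,0,0,0,0,1],[-3,0,0,0,0,0,1],[-3,0,0,0,0,0,1],[-3,0,0,0,0,0,1]]'
python3 -m jog '[[-3,0,0,0,0,0,1],[-1.5,0,0,0,0,0,1],[0,0,0,0,0,0,1],[0,0,0,0,0,0,1],[0,0,0,0,0,0,1],[0,0,0,0,0,0,1],[0,0,0,0,0,0,1],[0,0,0,0,0,0,1]]')|grep pos
python3 - <<'E'
from h import *
axes(); s=read_state(); im=get_image('wrist'); C=cam('wrist',s); 
a=np.radians(74.1);X=np.array([np.cos(a),np.sin(a)]);Y=np.array([-X[1],X[0]])
box=lambda c,l,w,z:[[*(np.array(c)+u*l/2*X+v*w/2*Y),z] for u,v in((-1,-1),(1,-1),(1,1),(-1,1))]
cv2.polylines(im,[proj(C,box((432.1,-352.2),175,85,5)).round().astype(int)],True,(0,255,0),1)
cv2.polylines(im,[proj(C,box((432.1,-352.2),150,58,47)).round().astype(int)],True,(0,255,255),1)
cv2.imwrite('pics/w12.png',im)
print(delta([581,52.5,200]))
# scoop from w7 (t=4): foot top, handle
C=cam('wrist',np.load('w7.npy',allow_pickle=True).item())
foot=unproj(C,(431.5,90),34)[0]; f=unproj(C,[(414,194),(437,194)],34).mean(0); d=f-foot
print('foot',foot,'handle end',f,np.degrees(np.arctan2(d[1],d[0])))
E
```

```text
tcp_pos: [432.3, -351.8, 31.0]
tcp_pos: [432.0, -351.6, 218.7]
tcp_pos: [432.0, -351.5, 260.3]
t 42.65 tcp [ 432.  -351.5  260.3] F [ 0.7  0.1 -0.6] w 85.2 q6 -0.47
x [-0.0011  0.001  -1.    ] y [0.269 0.963 0.001] z [ 0.963 -0.269 -0.001] zyaw -0.272
[ 6.06 42.92  3.5 ]
foot [516.54855358  55.44645089  34.        ] handle end [597.5213085   50.05517079  34.        ] -3.8092115087257072
```

View pics/w12.png

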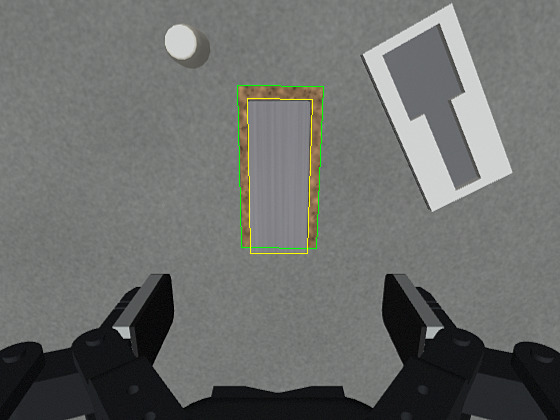

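The tin sits square on the mat, matching its centred outline to about 1 px. Now the scoop: I'll travel and turn the jaws to −98°.

```bash
(python3 -m jog '[[0,1.5,0.1,0,0,0,1],[0,3,0.2,0,0,0,1],[0,3.2,0.3,0,0,0,1],[0,3.2,0.3,0,0,0,1],[0,3.2,0.3,0,0,0,1],[0,3.2,0.3,0,0,0,1],[0,3.2,0.3,0,0,0,1],[0,3.2,0.3,0,0,0,1]]'
python3 -m jog '[[0.5,3.2,0.3,0,0,0,1],[1,3.2,0.3,0,0,0,1],[1,3.2,0.3,0,0,0,1],[1,3.2,0.3,0,0,0,1],[1,3.2,0.2,0,0,0,1],[1,2,0,0,0,0,1],[0.6,1.2,0,0,0,0,1],[0,0,0,0.1,0,0,1]]'
python3 -m jog '[[0,0,0,0.112,0,0,0.7],[0,0,0,0.112,0,0,0.7],[0,0,0,0.112,0,0,0.7],[0,0,0,0.112,0,0,0.7],[0,0,0,0.112,0,0,0.7],[0,0,0,0.112,0,0,0.7],[0,0,0,0.112,0,0,0.7],[0,0,0,0.112,0,0,0.7]]'
python3 -m jog '[[0,0,0,0.112,0,0,0.7],[0,0,0,0.112,0,0,0.7],[0,0,0,0.112,0,0,0.7],[0,0,0,0.112,0,0,0.7],[0,0,0,0,0,0,0.7],[0,0,0,0,0,0,0.7],[0,0,0,0,0,0,0.7],[0,0,0,0,0,0,0.7]]')|grep pos
python3 - <<'E'
from h import *
axes(); s=read_state(); im=get_image('wrist'); C=cam('wrist',s); np.save('w13.npy',s,allow_pickle=True)
cv2.imwrite('pics/w13.png',im)
a=np.radians(-8.2);X=np.array([np.cos(a),np.sin(a)]);Y=np.array([-X[1],X[0]])
pts=[(-75,-8),(15,-8),(15,-24),(75,-24),(75,24),(15,24),(15,8),(-75,8)]
P=[[*(np.array([581.3,52.5])+u*X+v*Y),34] for u,v in pts]
cv2.polylines(im,[proj(C,P).round().astype(int)],True,(0,255,0),1)
cv2.imwrite('pics/w13z.png',cv2.resize(im[0:340,90:470],None,fx=1.75,fy=1.75))
E
```

```text
tcp_pos: [516.4, -127.6, 260.8]
tcp_pos: [580.9, 54.1, 198.4]
tcp_pos: [581.0, 51.4, 200.0]
tcp_pos: [581.2, 51.8, 200.1]
t 45.37 tcp [581.2  51.8 200.1] F [ 1.   0.6 -0.7] w 60.0 q6 1.75
x [-1.e-04 -1.e-04 -1.e+00] y [ 0.99  -0.142 -0.   ] z [-0.142 -0.99   0.   ] zyaw -1.713
```

View pics/w13z.png

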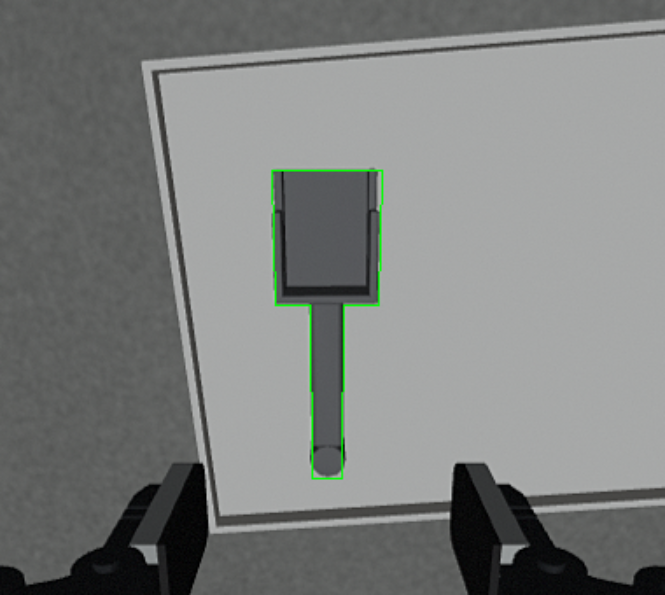

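The scoop outline lies on the model, with the bowl's back at row 304 and the foot at (328,461), so its pose is (581.3,52.5) at −8.2°. I'll descend and grip.

```bash
(python3 -m jog '[[1.5,-0.03,-0.07,0,0,0,0.55],[2.5,0,0,0,0,0,0.55],[3,0,0,0,0,0,0.55],[3,0,0,0,0,0,0.55],[3,0,0,0,0,0,0.55],[2,0,0,0,0,0,0.55],[1,0,0,0,0,0,0.55],[0.65,0,0,0,0,0,0.55]]'
python3 -m jog '[[0,0,0,0,0,0,0.55],[0,0,0,0,0,0,0.3],[0,0,0,0,0,0,0.2],[0,0,0,0,0,0,0],[0,0,0,0,0,0,0],[0,0,0,0,0,0,0],[0,0,0,0,0,0,0],[0,0,0,0,0,0,0]]' 60
python3 -m jog '[[0,0,0,0,0,0,0],[0,0,0,0,0,0,0],[-0.2,0,0,0,0,0,0],[-0.5,0,0,0,0,0,0],[-1,0,0,0,0,0,0],[-2,0,0,0,0,0,0],[-2,0,0,0,0,0,0],[0,0,0,0,0,0,0]]')
python3 - <<'E'
from h import *
axes(); print(delta([603.5,-338.9,150]))
E
```

```text
clock: 46.08
tcp_pos: [580.5, 52.7, 32.4]
tool_rot: [1.314, 1.139, -1.316]
ft_force: [0.4, -0.0, 0.4]
gripper_width: 46.7
clock: 46.75
tcp_pos: [582.0, 52.8, 35.1]
tool_rot: [1.316, 1.136, -1.313]
ft_force: [0.5, -0.1, 6.4]
gripper_width: 14.6
clock: 47.42
tcp_pos: [583.1, 52.9, 94.8]
tool_rot: [1.318, 1.134, -1.311]
ft_force: [1.6, -0.4, 0.2]
gripper_width: 14.7
t 47.42 tcp [583.1  52.9  94.8] F [ 1.6 -0.4  0.2] w 14.7 q6 1.75
x [ 5.1e-03  2.0e-04 -1.0e+00] y [ 0.989 -0.145  0.005] z [-0.145 -0.989 -0.001] zyaw -1.716
[-5.51  7.72 38.46]
```

```bash
(python3 -m jog '[[-1.5,0.2,1,0,0,0,0],[-1.5,0.5,2,0,0,0,0],[-1.5,0.6,3,0,0,0,0],[-1,0.6,3.2,0,0,0,0],[0,0.6,3.2,0,0,0,0],[0,0.6,3.2,0,0,0,0],[0,0.6,3.2,0,0,0,0],[0,0.6,3.2,0,0,0,0]]'
python3 -m jog '[[0,0.6,3.2,0,0,0,0],[0,0.6,3.2,0,0,0,0],[0,0.6,3.2,0,0,0,0],[0,0.6,3.2,0,0,0,0],[0,0.6,2.6,0,0,0,0],[0,0.6,1,0,0,0,0],[0,0,0,-0.1,0,0,0],[0,0,0,-0.115,0,0,0]]'
python3 -m jog '[[0,0,0,-0.115,0,0,0],[0,0,0,-0.115,0,0,0],[0,0,0,-0.115,0,0,0],[0,0,0,-0.115,0,0,0],[0,0,0,-0.115,0,0,0],[0,0,0,-0.115,0,0,0],[0,0,0,-0.115,0,0,0],[0,0,0,-0.115,0,0,0]]'
python3 -m jog '[[0,0,0,-0.115,0,0,0],[0,0,0,-0.115,0,0,0],[0,0,0,-0.115,0,0,0],[0,0,0,-0.115,0,0,0],[0,0,0,-0.115,0,0,0],[0,0,0,-0.115,0,0,0],[0,0,0,-0.115,0,0,0],[0,0,0,0,0,0,0]]'
python3 -m jog '[[0,0,0,0,0,0,0],[0,0,0,0,0,0,0],[0,0,0,0,0,0,0],[0,0,0,0,0,0,0],[0,0,0,0,0,0,0],[0,0,0,0,0,0,0],[0,0,0,0,0,0,0],[0,0,0,0,0,0,0]]')|grep pos
python3 - <<'E'
from h import *
axes(); print(delta([603.5,-338.9,60])); s=read_state(); im=get_image('wrist'); C=cam('wrist',s)
tz=s['tcp_pos'][2]; a=np.radians(103.1)
X=np.array([np.cos(a),np.sin(a)]);Y=np.array([-X[1],X[0]])
pts=[(-75,-8),(15,-8),(15,-24),(75,-24),(75,24),(15,24),(15,8),(-75,8)]
P=[[*(s['tcp_pos'][:2]+u*X+v*Y),tz-1] for u,v in pts]
cv2.polylines(im,[proj(C,P).round().astype(int)],True,(0,255,0),1)
out=[(-80,-14),(10,-14),(10,-29),(80,-29),(80,29),(10,29),(10,14),(-80,14)]
cv2.polylines(im,[proj(C,[[*(np.array([603.5,-338.9])+u*X+v*Y),11] for u,v in out]).round().astype(int)],True,(0,255,255),1)
cv2.imwrite('pics/w14.png',cv2.resize(im,None,fx=1.4,fy=1.4))
E
```

```text
tcp_pos: [591.6, -172.7, 146.3]
tcp_pos: [603.6, -339.3, 145.8]
tcp_pos: [603.7, -338.0, 146.0]
tcp_pos: [603.7, -338.1, 146.0]
tcp_pos: [603.6, -338.6, 145.6]
t 50.75 tcp [ 603.6 -338.6  145.6] F [-0.2  0.4 -0.2] w 14.3 q6 -0.78
x [-1.e-04  0.e+00 -1.e+00] y [-0.222  0.975  0.   ] z [ 0.975  0.222 -0.   ] zyaw 0.224
[ 8.56 -0.02 -0.02]
```

View pics/w14.png

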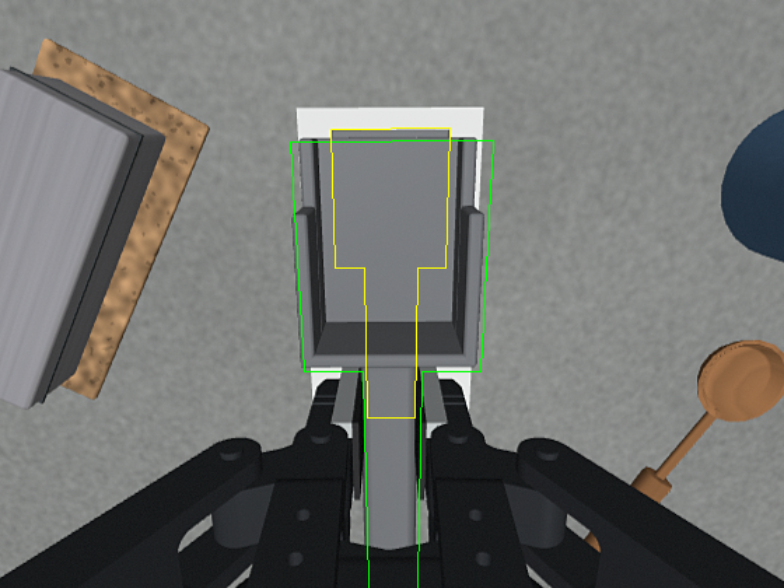

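The scoop is held straight in the jaws, with the bowl's back at row 368 against 371 predicted, and it lines up with the cut-out. I'll lower it.

```bash
(python3 -m jog '[[1,0,0,0,0,0,0],[2,0,0,0,0,0,0],[2.5,0,0,0,0,0,0],[2,0,0,0,0,0,0],[1,0,0,0,0,0,0],[0.8,0,0,0,0,0,0],[0.6,0,0,0,0,0,0],[0.3,0,0,0,0,0,0]]'
python3 -m jog '[[0.1,0,0,0,0,0,0],[0.1,0,0,0,0,0,0],[0.1,0,0,0,0,0,0],[0.1,0,0,0,0,0,0],[0,0,0,0,0,0,0],[0,0,0,0,0,0,0],[0,0,0,0,0,0,0],[0,0,0,0,0,0,0]]'
python3 -m jog '[[0.1,0,0,0,0,0,0],[0.05,0,0,0,0,0,0],[0,0,0,0,0,0,0],[0,0,0,0,0,0,0],[0,0,0,0,0,0,0],[0,0,0,0,0,0,0],[0,0,0,0,0,0,0],[0,0,0,0,0,0,0]]') | grep -E "pos|for"
```

```text
tcp_pos: [603.7, -338.7, 43.2]
ft_force: [-0.5, -0.0, 0.2]
tcp_pos: [603.7, -338.7, 39.8]
ft_force: [0.5, -0.2, -1.3]
tcp_pos: [603.7, -338.6, 38.1]
ft_force: [-0.2, 0.6, -1.0]
```

```bash
(python3 -m jog '[[0.1,0,0,0,0,0,0],[0.05,0,0,0,0,0,0],[0,0,0,0,0,0,0],[0,0,0,0,0,0,0],[0,0,0,0,0,0,0],[0,0,0,0,0,0,0],[0,0,0,0,0,0,0],[0,0,0,0,0,0,0]]'
python3 -m jog '[[0.1,0,0,0,0,0,0],[0,0,0,0,0,0,0],[0,0,0,0,0,0,0],[0,0,0,0,0,0,0],[0,0,0,0,0,0,0],[0,0,0,0,0,0,0],[0,0,0,0,0,0,0],[0,0,0,0,0,0,0]]'
python3 -m jog '[[0.1,0,0,0,0,0,0],[0,0,0,0,0,0,0],[0,0,0,0,0,0,0],[0,0,0,0,0,0,0],[0,0,0,0,0,0,0],[0,0,0,0,0,0,0],[0,0,0,0,0,0,0],[0,0,0,0,0,0,0]]') | grep -E "pos|for"; python3 -c "
from h import *
print(read_state()['torque'])"
```

```text
tcp_pos: [603.7, -338.6, 36.6]
ft_force: [-0.3, -0.5, -0.5]
tcp_pos: [603.7, -338.6, 35.6]
ft_force: [-0.3, 0.1, -1.0]
tcp_pos: [603.7, -338.6, 34.6]
ft_force: [0.6, -0.1, -0.7]
[ 0.01927754 -0.02589499  0.02942812]
```

```bash
(python3 -m jog '[[0.06,0,0,0,0,0,0],[0,0,0,0,0,0,0],[0,0,0,0,0,0,0],[0,0,0,0,0,0,0],[0,0,0,0,0,0,0],[0,0,0,0,0,0,0],[0,0,0,0,0,0,0],[0,0,0,0,0,0,0]]'
python3 -m jog '[[0.05,0,0,0,0,0,0],[0,0,0,0,0,0,0],[0,0,0,0,0,0,0],[0,0,0,0,0,0,0],[0,0,0,0,0,0,0],[0,0,0,0,0,0,0],[0,0,0,0,0,0,0],[0,0,0,0,0,0,0]]'
python3 -m jog '[[0.05,0,0,0,0,0,0],[0,0,0,0,0,0,0],[0,0,0,0,0,0,0],[0,0,0,0,0,0,0],[0,0,0,0,0,0,0],[0,0,0,0,0,0,0],[0,0,0,0,0,0,0],[0,0,0,0,0,0,0]]') | grep -E "pos|for"; python3 -c "
from h import *
print(read_state()['torque'])"
```

```text
tcp_pos: [603.7, -338.7, 34.1]
ft_force: [-1.3, -0.4, 4.3]
tcp_pos: [603.7, -338.7, 34.1]
ft_force: [-2.6, 1.0, 11.3]
tcp_pos: [603.7, -338.6, 34.0]
ft_force: [-4.5, 2.5, 19.1]
[0.47832716 0.78938024 0.08007068]
```

Contact came at 34.1, which is the height expected for fully home. I'll release, rise, then check the scoop by fitting its outline to the edges, because my picture views are used up.

```bash
(python3 -m jog '[[-0.08,0,0,0,0,0,0],[0,0,0,0,0,0,0],[0,0,0,0,0,0,0.3],[0,0,0,0,0,0,0.4],[0,0,0,0,0,0,0.5],[0,0,0,0,0,0,0.5],[0,0,0,0,0,0,0.5],[0,0,0,0,0,0,0.5]]'
python3 -m jog '[[-0.5,0,0,0,0,0,0.5],[-1,0,0,0,0,0,0.5],[-2,0,0,0,0,0,0.5],[-3,0,0,0,0,0,0.5],[-3,0,0,0,0,0,1],[-3,0,0,0,0,0,1],[-3,0,0,0,0,0,1],[-3,0,0,0,0,0,1]]'
python3 -m jog '[[-2,0,0,0,0,0,1],[0,0,0,0,0,0,1],[0,0,0,0,0,0,1],[0,0,0,0,0,0,1],[0,0,0,0,0,0,1],[0,0,0,0,0,0,1],[0,0,0,0,0,0,1],[0,0,0,0,0,0,1]]')|grep -E "pos|wid"
cat > chk.py <<'E'
from h import *
from scipy.optimize import minimize
def fit(name,im,C,c0,deg,segs,z0,slope=True):
    E=cv2.Canny(cv2.GaussianBlur(im,(3,3),0),25,70); D=cv2.distanceTransform(255-E,cv2.DIST_L2,5)
    S=np.vstack([np.linspace(a,b,60) for a,b in segs]).astype(float)
    def f(p):
        a=np.radians(deg+p[2]); X=np.array([np.cos(a),np.sin(a)]);Y=np.array([-X[1],X[0]])
        P=np.c_[np.array(c0)+p[0:2]+S[:,:1]*X+S[:,1:]*Y, z0+p[3]+p[4]/100*S[:,0]]
        q=proj(C,P); d=cv2.remap(D,q[:,0].astype(np.float32)[:,None],q[:,1].astype(np.float32)[:,None],1)
        return np.minimum(d,5).mean()+(0 if slope else 10*(p[3]**2+p[4]**2))
    best=min((minimize(f,[dx,dy,0,0,0],method='Nelder-Mead',options=dict(initial_simplex=np.array([[dx,dy,0,0,0]]*6)+np.vstack([np.zeros(5),np.diag([2,2,2,2,2])]),maxiter=800)) for dx in(-2,0,2) for dy in(-2,0,2)),key=lambda r:r.fun)
    print(name,'dx,dy,dyaw,dz,slope%',best.x.round(2),'resid px',round(best.fun,2),'nominal',round(f(np.zeros(5)),2))
E
python3 - <<'E'
from chk import *
axes(); s=read_state(); im=get_image('wrist'); C=cam('wrist',s); cv2.imwrite('pics/w15.png',im); np.save('w15.npy',s,allow_pickle=True)
sc=[((-62,-8),(15,-8)),((-62,8),(15,8)),((15,-24),(15,-8)),((15,8),(15,24)),((15,-24),(45,-24)),((15,24),(45,24))]
fit('scoop',im,C,(603.5,-338.9),103.1,sc,33)
w=cv2.inRange(cv2.cvtColor(im,cv2.COLOR_BGR2GRAY),170,255)
o=max(cv2.findContours(w,0,1)[0],key=cv2.contourArea); print('panel',[np.round(v,1) for v in cv2.minAreaRect(unproj(C,o.reshape(-1,2),11)[:,:2].astype(np.float32))])
# sanity: method on scoop in w13 (known pose on tray, level)
fit('ref tray',cv2.imread('pics/w13.png'),cam('wrist',np.load('w13.npy',allow_pickle=True).item()),(581.3,52.5),-8.2,sc,34)
E
```

```text
tcp_pos: [603.6, -338.6, 33.7]
gripper_width: 43.2
tcp_pos: [603.5, -338.5, 221.5]
gripper_width: 85.4
tcp_pos: [603.4, -338.5, 238.1]
gripper_width: 85.4
t 58.8 tcp [ 603.4 -338.5  238.1] F [ 0.4  0.5 -1. ] w 85.4 q6 -0.78
x [-1.e-03  6.e-04 -1.e+00] y [-0.222  0.975  0.001] z [ 0.975  0.222 -0.001] zyaw 0.224
scoop dx,dy,dyaw,dz,slope% [-2.52  3.32  1.45  6.79  4.5 ] resid px 0.46 nominal 0.7
panel [array([ 603.6, -339.2]), array([ 90. , 180.1]), np.float64(13.1)]
ref tray dx,dy,dyaw,dz,slope% [ 2.25  1.01  0.32  1.88 -3.81] resid px 0.2 nominal 1.66
```

The contact height says the scoop is home (31.1 mm grip offset, contact at 34.1, so underside 3.0). One view doesn't fix tilt well, so I'll take a second view and fit both, then check the other pieces and bystanders.

```bash
(python3 -m jog '[[0,-1,0,0,0,0,1],[0,-2,0,0,0,0,1],[0,-2,0,0,0,0,1],[0,-2,0,0,0,0,1],[0,-2,0,0,0,0,1],[0,-2,0,0,0,0,1],[0,-1,0,0,0,0,1],[0,0,0,0,0,0,1]]'
python3 -m jog '[[0,0,-1,0,0,0,1],[0,0,-2,0,0,0,1],[0,0,-2,0,0,0,1],[0,0,-1.5,0,0,0,1],[0,0,-1,0,0,0,1],[0,0,0,0,0,0,1],[0,0,0,0,0,0,1],[0,0,0,0,0,0,1]]')|grep pos
python3 - <<'E'
from h import *
from scipy.optimize import minimize
s=read_state(); im=get_image('wrist'); np.save('w16.npy',s,allow_pickle=True); cv2.imwrite('pics/w16.png',im)
V=[]
for n in(15,16):
    i=cv2.imread(f'pics/w{n}.png'); E=cv2.Canny(cv2.GaussianBlur(i,(3,3),0),25,70)
    V.append((cv2.distanceTransform(255-E,cv2.DIST_L2,5),cam('wrist',np.load(f'w{n}.npy',allow_pickle=True).item())))
segs=[((-62,-8),(15,-8)),((-62,8),(15,8)),((15,-24),(15,-8)),((15,8),(15,24)),((15,-24),(45,-24)),((15,24),(45,24))]
S=np.vstack([np.linspace(a,b,60) for a,b in segs]).astype(float)
def f(p):
    a=np.radians(103.1+p[2]); X=np.array([np.cos(a),np.sin(a)]);Y=np.array([-X[1],X[0]])
    P=np.c_[np.array([603.5,-338.9])+p[:2]+S[:,:1]*X+S[:,1:]*Y,33+p[3]+p[4]/100*S[:,0]]
    t=0
    for D,C in V:
        q=proj(C,P).astype(np.float32); t+=np.minimum(cv2.remap(D,q[:,:1].copy(),q[:,1:].copy(),1),5).mean()/2
    return t
sim=lambda x:np.array([x]*6)+np.vstack([np.zeros(5),np.diag([2,2,2,2,2])])
r=min((minimize(f,[a,b,0,0,0],method='Nelder-Mead',options=dict(initial_simplex=sim([a,b,0,0,0]),maxiter=1000)) for a in(-1,0,1) for b in(-1,0,1)),key=lambda r:r.fun)
print('joint',r.x.round(2),round(r.fun,2))
for nm,z,sl in(('flat home',0,0),('foot up 6',2,-4.5),('bowl up 6',2,4.5),('all up 8',8,0)):
    r=min((minimize(lambda p:f([*p,z,sl]),[a,b,0],method='Nelder-Mead',options=dict(initial_simplex=np.array([[a,b,0]]*4)+np.vstack([np.zeros(3),2*np.eye(3)]))) for a in(-1,1) for b in(-1,1)),key=lambda r:r.fun); print(nm,r.x.round(2),round(r.fun,2))
# bystanders / placed things: top view before vs now
a=cv2.imread('pics/top0.png'); b=get_image('top'); cv2.imwrite('pics/top1.png',b)
d=cv2.absdiff(cv2.GaussianBlur(a,(5,5),0),cv2.GaussianBlur(b,(5,5),0)).max(2)
for nm,(x,y,w,h) in dict(jar=(165,262,45,35),tongs=(222,120,100,30),ppanel=(120,198,55,40),rmat=(108,262,50,48)).items(): print(nm,d[y:y+h,x:x+w].max(),(d[y:y+h,x:x+w]>25).sum())
axes()
E
```

```text
tcp_pos: [630.2, -458.1, 238.1]
tcp_pos: [557.8, -471.8, 239.0]
joint [-0.4   2.15  0.15 -2.86 -2.57] 0.44
flat home [-0.58  1.51  0.07] 0.57
foot up 6 [-1.87  5.57 -0.37] 0.48
bowl up 6 [-1.33  0.32  1.62] 0.61
all up 8 [-3.05  3.63  0.66] 0.5
jar 21 0
tongs 21 0
ppanel 42 61
rmat 31 26
t 60.28 tcp [ 558.  -471.9  238.8] F [-0.4  0.   1.1] w 85.7 q6 -0.97
x [ 3.e-04 -0.e+00 -1.e+00] y [-0.223  0.975 -0.   ] z [0.975 0.223 0.   ] zyaw 0.225
```

```bash
python3 - <<'E'
from h import *
V=[(cv2.cvtColor(cv2.imread(f'pics/w{n}.png'),cv2.COLOR_BGR2GRAY),cam('wrist',np.load(f'w{n}.npy',allow_pickle=True).item())) for n in(15,16)]
a=np.radians(103.1); X=np.array([np.cos(a),np.sin(a)]);Y=np.array([-X[1],X[0]])
def patch(u0,u1,v0,v1,z,k):
    U,W=np.meshgrid(np.arange(u0,u1,.5),np.arange(v0,v1,.5)); P=np.c_[np.array([603.5,-338.9])+U.reshape(-1,1)*X+W.reshape(-1,1)*Y,np.full(U.size,z)]
    q=proj(V[k][1],P).astype(np.float32).reshape(*U.shape,2); return cv2.remap(V[k][0],q,None,1)
zs=np.arange(-4,52,1.)
for nm,b in dict(panel_far=(84,94,-48,48),panel_corner=(-94,-84,-48,48),foot=(-78,-56,-9,9),handle=(-45,10,-9,9),bowl_back=(12,18,-25,25),sideL=(18,45,20,26),sideR=(18,45,-26,-20)).items():
    r=[cv2.matchTemplate(patch(*b,z,0),patch(*b,z,1),cv2.TM_CCOEFF_NORMED)[0,0] for z in zs]; i=int(np.argmax(r)); print(nm,'best z',zs[i],'ncc',round(float(r[i]),3),'at3/11/33/41',[round(float(r[int(z+4)]),2) for z in(3,11,33,41)])
E
```

```text
panel_far best z -4.0 ncc 1.0 at3/11/33/41 [1.0, 1.0, 1.0, 1.0]
panel_corner best z 11.0 ncc 0.988 at3/11/33/41 [0.18, 0.99, 0.11, 0.02]
foot best z 30.0 ncc 0.344 at3/11/33/41 [-0.08, 0.07, 0.21, -0.1]
handle best z 30.0 ncc 0.755 at3/11/33/41 [-0.25, -0.27, 0.6, -0.06]
bowl_back best z 7.0 ncc 0.558 at3/11/33/41 [0.39, 0.3, 0.02, -0.13]
sideL best z -3.0 ncc 0.381 at3/11/33/41 [0.31, -0.13, 0.03, 0.06]
sideR best z 6.0 ncc 0.025 at3/11/33/41 [-0.05, 0.0, -0.1, -0.09]
```

```bash
python3 -c "
from station import *
print(sign_off())"
```

```text
the job is handed in; nothing more can be done
None
```

I put all four pieces in their places in the order paddle, dish, tin, scoop, and handed the job in at about 60 s of the 133 s allowed. The highest wrist force I read at the end of a move was about 22 N.

- **Paddle:** it lies in its keyhole. The picture shows the hub within about 1 mm of where home should be, and the blade in the slot.
- **Dish:** it was lowered bottom up until it touched, then released. It sits about 0.2 mm from the mat's centre by my fit.
- **Tin:** lid up and square on the long mat, matching the centred outline to about 1 px.
- **Scoop:** I felt it touch at the height expected for fully home. A two-view check puts the handle and foot tops at about 30 mm (33 mm expected if home, about 41 mm if it were resting on the panel).
- **Jar and tongs:** comparing the overhead pictures from before and after shows no change around either.

**Checks that were unclear:** the outline fits for the scoop's tilt were ambiguous, as "flat" and "foot raised" fitted almost equally well. The two-view check on the bowl's rim gave no clear answer. I had used all 16 picture views by then, so I never looked at the released scoop and rely on the contact height and the handle and foot reading.

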